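# Unpack the palette knives and clip them on the rail by length

### The arm

A 7-joint arm with a two-finger parallel gripper is mounted at the origin on the work surface. World frame = base frame: x ahead of the robot, y to its left, z up, the work surface at z = 0. Lengths are in m, angles in rad, forces in N, time in s.
With the tool pointing down it reaches from about 0.4 to 0.85 m from the base axis. Payload 4.5 kg.
Tool frame: the origin (TCP) lies midway between the tips of the shut fingers; the grasp point (between the pads) lies 19 mm behind it; z points along the fingers, y is the direction in which the jaws open and shut (so a half turn about z gives the same grasp; the last joint's range is limited). The gripper opens to 88 mm and grips with 3 to 60 N. Pads are 18 mm wide; open, the fingers measure 123 mm over their backs; the gripper's body (75 mm by 187 mm) begins 45 mm behind the grasp point.
Start: joints at [1.225, 0.689, -0.195, 1.565, 0.157, 0.902, -0.215], TCP at [0.232, -0.58, 0.209] pointing down, gripper open.
Joint ranges: [-3.01, 3.01], [-0.46, 2.08], [-1.47, 1.51], [0.13, 2.56], [-1, 4.14], [0.04, 2.09], [-2.66, 2.66]. Speed limits (rad/s): [2.57, 2.57, 3.14, 3.14, 3.14, 3.14, 3.14].

### API

Orientations are given as a unit quaternion [x, y, z, w].
In Python, from plant import r gives the robot as it stands. The module is installed in compiled form; this text tells all that it offers.
- The arm moves only by the tool carry_out, never from a script. Its argument "commands" is a list of rows, each a list of 6 numbers: the shift along the tool's x, y, z in m, then the turn, a rotation vector about the tool's x, y, z in degrees. In form: [[dx, dy, dz, wx, wy, wz], ...]. A call has 1 to 12 rows; each row is the pose to reach, as a shift and turn from the pose commanded when the call began, along the tool's axes at that moment; what a row does not reach only later rows make up. A row lasts 1/10 s, in which the tool goes at most 50 mm and 8.59 degrees, less where a joint would pass 70% of its speed; a pose out of reach is approached as far as the arm can. A call with a gripper value outside its range is refused whole. "fingers" is the closure in counts, from 0 (fully open) to 255 (shut), set as the call begins (left out, the last holds). The fingers move at their own pace and stop on an object; "grip_force" is the grip in N (left out, the last holds). Time passes only in rows, so rows that repeat a pose let the fingers close. It gives the time, the measured TCP pose, the force and the opening at its end, in the units of the state.
- r.get_state(): the state, without advancing time (a new reading comes with each control period).
- r.snapshot(name): name is "scene" or "top"; returns a dict with "img" (480x640x3 uint8, blue, green, red), "intrinsics" (3x3 intrinsics, pixels), "extrinsics" (4x4, takes a point from camera to world coordinates). Camera axes: x right, y down, z forward; pixel columns grow to the right and rows downward; lengths in m; the calibration is good to about 2 mm. A picture is of the moment at which its call begins. There is no depth.
- r.finish_job(): hands the job in, once; it reports no verdict.
Trained networks look in a picture, given as the dict that the camera call returned (one of the last four; its "shot" number tells which), for a name from the list of things; names that differ only in an ending like _2 or _b are one class to them, and where a whole thing is asked for, a point or a joint stands for the part that bears it (a point fixed in the world has none). Each returns a list of dicts, best first, with "p" (0 to 1); they miss things now and then, are a little off and sometimes report something else, mostly with a low value. They report only what shows in the picture. A call takes as long as a camera call. They do not tell look-alikes from the thing itself.
- r.spot_in(picture, label): "xyz" ([x, y, z] in m, in world coordinates, good to about 4 mm: the middle of the surface that is visible of it).
- r.spot_point(picture, label): "xyz" ([x, y, z] in m, in world coordinates, good to about 4 mm: a listed point, or the origin of a listed thing).
The state is a dict: "clock": time; "q": joint angles; "qd": joint speeds; "joint_torque": joint torques, N m; "tool_pos": TCP position; "eef_rot": TCP orientation; "contact_force": force on the tool from outside, world axes, zero at the start; "moment": the same for the moment, N m; "opening": opening from 0.0 (shut) to 1.0 (fully open).
Only numpy, scipy, OpenCV 4.12 (cv2) and the standard library are available. Lean on these libraries where they do the work, as an engineer would, in place of code of your own. Each camera call takes 0.05 s, during which the arm holds its last target.

### The job

Free the cover of the round tin by pressing it down and giving it a quarter turn anticlockwise, lift it off and stand it right way up on the table beside the tin. Then clip every palette knife there is, the one in the tin and those lying on the foam, onto the rail by its handle: one to a clip station, lying across the rail and pressed fully home in both pairs of rollers, in order of length with the shortest towards the plain end block and the longest farthest from it (spare stations may stay empty anywhere). Leave the bottle, the brush pot and the steel weight as they stand.

Things in the scene. Friction and masses are not known exactly. Their poses are not given: they have to be found in the camera images.
- rail: aluminium clip rail fixed to the table; base 84 x 280 x 8 mm, long way along its y axis; z up; origin on the table under the middle of the four stations. At its +y end a plain end block 60 mm high, its face 143 mm from the origin. Handles lie along the rail's x axis (across the rail), either way round, one per station, and are pressed straight down; stations are 64 mm apart.
- clip1 (a point): clip station 1, a point on the seats 30 mm above the table where the middle of a handle's underside comes to lie; next to the end block. It has two pairs of sprung rollers (16 mm diameter, tops 60 mm above the table) at x -30 to -20 and +20 to +30 mm of the rail. Between the pairs there is room for a finger on each side of the handle, down to 16 mm above the table.
- clip2 (a point): clip station 2, a point on the seats 30 mm above the table where the middle of a handle's underside comes to lie; second from the end block. The handle's lower corners meet the rollers when its centre is about 66 mm above the table; 4 to 9 N of push springs the rollers 2.3 mm apart each and they close over its top edges.
- clip3 (a point): clip station 3, a point on the seats 30 mm above the table where the middle of a handle's underside comes to lie; third from the end block. Home, a handle rests on the seats, its centre 38 mm above the table. A straight pull up of similar force unclips it.
- clip4 (a point): clip station 4, a point on the seats 30 mm above the table where the middle of a handle's underside comes to lie; farthest from the end block.
- tin: round steel tin fixed to the table: 132 mm outside diameter, wall 3 mm thick and 45 mm high, inner floor 6 mm above the table, two curved lugs outside (152 mm across). Origin: centre of its underside; z up. A smooth sprung ring on the rim, top at 55 mm, pushes the cover up: yields from 5.4 N, 8.5 N at 7 mm, 9.7 N at its end, 9.5 mm.
- cover: loose bayonet cover of the tin, 180 to 265 g: aluminium plate 164 mm in diameter, 4 mm thick. Origin: centre of the plate's underside; z up. Four feet outside the tin's wall reach 32 mm below the origin; it stands on them on the table. Teeth on the +y and -y feet hold under the tin's lugs. At the start it is locked, x axis along the tin's x axis, origin 55 mm above the table.
- cover_grip (a point): centre of the top of the cover's black grip bar, 32 mm above the cover's origin; the bar is 66 mm long along the cover's x axis, 16 mm wide, 28 mm high. To free the cover press it down 7 to 9 mm (past a 6 mm ridge), turn it anticlockwise seen from above (pressure may ease after 0.35 rad); it is free from 1.22 to 2.8 rad, a quarter turn is right; lift straight up 20 mm. Little friction.
- knife_a: palette knife 80 mm long: square wooden handle 64 x 16 x 16 mm, flat steel blade 14 x 4 mm, 16 mm long; 50 g. Origin: centre of the handle; x axis along it to the blade. Any side may be up. May be absent. Starts on a fixed foam sheet, 340 x 240 x 6 mm, centred 565 mm ahead of the robot and 32 mm to its right; blade away from the robot within 0.3 rad, handle centre 14 mm up.
- knife_b: palette knife 96 mm long: square wooden handle 64 x 16 x 16 mm, flat steel blade 14 x 4 mm, 32 mm long; 50 g. Origin: centre of the handle; x axis along it to the blade. Any side may be up. At the start it lies in the tin under the cover, roughly along the tin's x axis, handle centre 14 mm above the table.
- knife_c: palette knife 112 mm long: square wooden handle 64 x 16 x 16 mm, flat steel blade 14 x 4 mm, 48 mm long; 50 g. Origin: centre of the handle; x axis along it to the blade. Any side may be up. May be absent. Starts on a fixed foam sheet, 340 x 240 x 6 mm, centred 565 mm ahead of the robot and 32 mm to its right; blade away from the robot within 0.3 rad, handle centre 14 mm up.
- knife_d: palette knife 128 mm long: square wooden handle 64 x 16 x 16 mm, flat steel blade 14 x 4 mm, 64 mm long; 50 g. Origin: centre of the handle; x axis along it to the blade. Any side may be up. May be absent. Starts on a fixed foam sheet, 340 x 240 x 6 mm, centred 565 mm ahead of the robot and 32 mm to its right; blade away from the robot within 0.3 rad, handle centre 14 mm up.
- knife_e: palette knife 144 mm long: square wooden handle 64 x 16 x 16 mm, flat steel blade 14 x 4 mm, 80 mm long; 50 g. Origin: centre of the handle; x axis along it to the blade. Any side may be up. May be absent. Starts on a fixed foam sheet, 340 x 240 x 6 mm, centred 565 mm ahead of the robot and 32 mm to its right; blade away from the robot within 0.3 rad, handle centre 14 mm up.
- solvent: bystander: loose amber glass bottle, 56 mm in diameter, 110 mm high. Origin: centre of its underside.
- brushes: bystander: loose white ceramic pot, 72 mm in diameter, 85 mm high, with brushes sticking up to 165 mm. Origin: centre of its underside.
- weight: bystander: loose dark steel block weight 50 x 70 x 30 mm. Origin: centre of its underside.
Not all that is in view belongs to the job. Leave any brown or green look-alike of the cover alone. What is shaped like the knife_d but blue is not meant.

How it is judged:
By the outcome, as a careful person would: the job done as asked, in the order asked, and still so for the second after the job is handed in, with the robot touching nothing.
Of knife_a, knife_c, knife_d, knife_e only 2 to 3 are there at a start; the rules pass over those that are not, and their reading is None.
At some moment in a run one of knife_a, knife_c, knife_d, knife_e may be knocked a few centimetres aside while the robot is not near it.
Once in a run the grip may slacken for a moment while it holds something.
It also fails if it takes over 210 s, if anything falls off the work surface, if the arm or the gripper's body presses on something with over 40 N, if the wrist force passes 120 N, or if a joint passes its speed limit or range.

## Working session

There is one attempt and no reset: what is moved stays moved. The work goes in short steps, Python scripts to look and compute and a tool call to move; the robot and the scene stay as the last step left them, time stands still between calls to the robot, and variables do not carry over. Pictures are saved under pics/ and viewed, and the job is handed in when it is done.

Besides the shell and the picture viewer there is one more tool, called as name(argument=value, ...) on one line, values as JSON. carry_out: Moves the arm, as the interface text tells. Its arguments: {"type":"object","properties":{"commands":{"type":"array","items":{"type":"array","items":{"type":"number"}}},"fingers":{"type":"number"},"grip_force":{"type":"number"}},"required":["commands"]}

```bash
ls; mkdir -p pics; cat > h.py <<'E'
import numpy as np, cv2
from scipy.spatial.transform import Rotation as R
from plant import r
def snap(n,f):
    p=r.snapshot(n); cv2.imwrite('pics/'+f,p['img']); return p
def pix2plane(p,u,v,z):
    K=np.array(p['intrinsics']);E=np.array(p['extrinsics'])
    d=E[:3,:3]@np.linalg.inv(K)@np.array([u,v,1.]);o=E[:3,3]
    return o+d*(z-o[2])/d[2]
def w2pix(p,X):
    K=np.array(p['intrinsics']);E=np.array(p['extrinsics'])
    c=E[:3,:3].T@(np.array(X)-E[:3,3]);q=K@c;return q[:2]/q[2]
def st():
    s=r.get_state();print('t',round(s['clock'],2),'pos',np.round(s['tool_pos'],4),'F',np.round(s['contact_force'],1),'open',round(s['opening'],3))
    m=R.from_quat(s['eef_rot']).as_matrix();print('x',np.round(m[:,0],3),'y',np.round(m[:,1],3),'z',np.round(m[:,2],3),'q',np.round(s['q'],2))
    return s,m
E
python3 - <<'E'
from h import *
s,m=st()
for n in('scene','top'):
    p=snap(n,n+'0.png')
    print(n,np.round(p['extrinsics'],3).tolist(),np.round(p['intrinsics'],1).tolist())
    for l in ['rail','clip1','clip4','tin','cover','cover_grip','knife_a','solvent','brushes','weight']:
        for f in ('spot_in','spot_point'):
            try: print(l,f,[(np.round(d['xyz'],3).tolist(),round(d['p'],2)) for d in getattr(r,f)(p,l)])
            except Exception as e: print(l,f,e)
E
```

```text
pics
t 0.0 pos [ 0.2314 -0.5798  0.2086] F [-0.6 -1.   0.2] open 1.001
x [ 0.929  0.371 -0.   ] y [ 0.371 -0.929 -0.002] z [-0.001  0.002 -1.   ] q [ 1.22  0.69 -0.19  1.57  0.16  0.9  -0.22]
scene [[-0.642, 0.473, -0.604, 1.137], [0.767, 0.377, -0.519, 0.505], [-0.018, -0.796, -0.605, 0.713], [0.0, 0.0, 0.0, 1.0]] [[459.9, 0.0, 317.9], [0.0, 459.9, 239.3], [0.0, 0.0, 1.0]]
rail spot_in [([0.548, 0.321, 0.016], 0.84)]
rail spot_point [([0.527, 0.286, 0.001], 0.59)]
clip1 spot_in [([0.546, 0.32, 0.013], 0.78), ([0.445, 0.012, 0.02], 0.57)]
clip1 spot_point [([0.531, 0.381, 0.031], 0.82), ([0.53, 0.249, 0.026], 0.82), ([0.52, 0.191, 0.026], 0.76), ([0.53, 0.311, 0.032], 0.7)]
clip4 spot_in [([0.546, 0.32, 0.013], 0.78), ([0.445, 0.012, 0.02], 0.57)]
clip4 spot_point [([0.531, 0.381, 0.031], 0.82), ([0.53, 0.249, 0.026], 0.82), ([0.52, 0.191, 0.026], 0.76), ([0.53, 0.311, 0.032], 0.7)]
tin spot_in [([0.767, 0.17, 0.062], 0.63), ([0.631, -0.238, 0.022], 0.57)]
tin spot_point [([0.588, -0.292, -0.004], 0.76)]
cover spot_in [([0.68, -0.499, 0.038], 0.86), ([0.83, -0.22, 0.034], 0.84), ([0.
[... 2207 characters left out ...]
, -0.293, 0.087], 0.86), ([0.668, -0.519, 0.062], 0.82), ([0.824, -0.23, 0.062], 0.65)]
knife_a spot_in [([0.194, -0.368, 0.012], 0.72), ([0.36, 0.271, 0.015], 0.61), ([0.528, 0.302, 0.007], 0.61), ([0.472, -0.092, 0.021], 0.6)]
knife_a spot_point [([0.165, -0.371, 0.005], 0.52), ([0.445, -0.092, 0.014], 0.48), ([0.349, 0.247, 0.007], 0.47), ([0.432, 0.008, 0.012], 0.46)]
solvent spot_in [([0.772, -0.005, 0.071], 0.56), ([0.592, -0.29, 0.059], 0.38)]
solvent spot_point [([0.526, 0.251, 0.031], 0.29)]
brushes spot_in [([0.762, 0.166, 0.059], 0.58)]
brushes spot_point [([0.764, 0.168, -0.001], 0.65)]
weight spot_in [([0.354, 0.13, 0.032], 0.62)]
weight spot_point [([0.354, 0.13, 0.002], 0.96)]
```

View pics/top0.png

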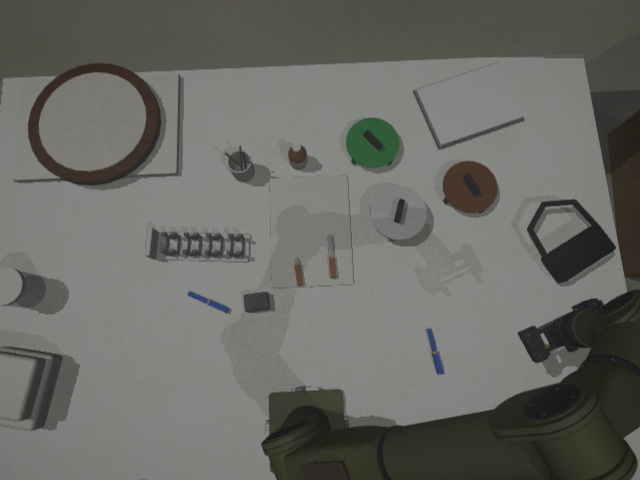

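View pics/scene0.png

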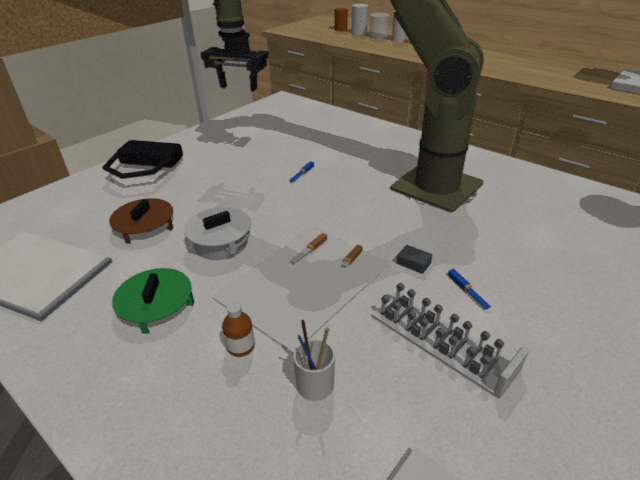

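The silver cover is at top-view pixel (399,212). The green (373,142) and brown (470,187) ones are look-alikes. The two wooden-handled knives are at (298,272) and (332,257), and the blue ones at (209,302) and (435,351) aren't meant. I'll enlarge these to confirm.

```bash
python3 - <<'E'
import cv2,numpy as np
i=cv2.imread('pics/top0.png')
a=cv2.resize(i[220:295,265:360],None,fx=6,fy=6,interpolation=cv2.INTER_CUBIC)
b=cv2.resize(i[172:252,360:440],None,fx=5,fy=5,interpolation=cv2.INTER_CUBIC)
cv2.imwrite('pics/c1.png',cv2.convertScaleAbs(a,alpha=1.5));
c=cv2.resize(i[215:270,140:265],None,fx=6,fy=6,interpolation=cv2.INTER_CUBIC)
cv2.imwrite('pics/c2.png',cv2.convertScaleAbs(b,alpha=1.5));cv2.imwrite('pics/c3.png',cv2.convertScaleAbs(c,alpha=1.5))
E
```

```text
(no output)
```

View pics/c1.png

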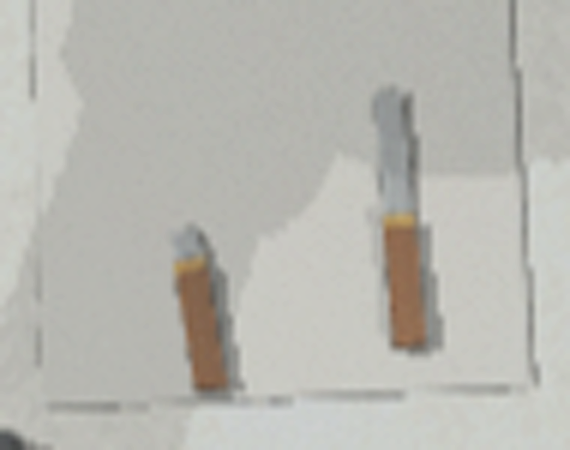

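View pics/c2.png

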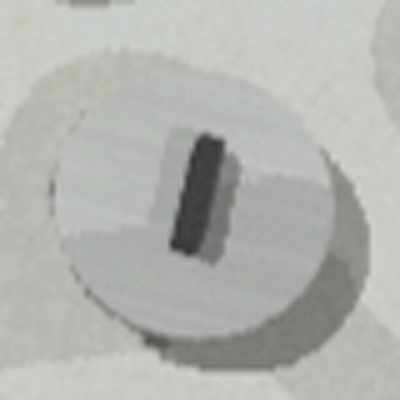

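View pics/c3.png

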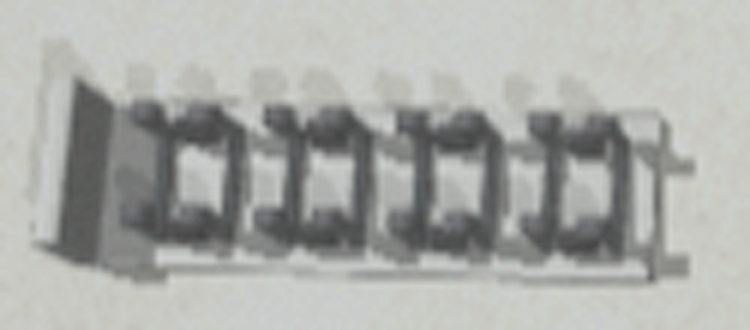

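The crops confirm that only the round one at (399,212) is silver. The left knife has a blade about a quarter of its handle length (knife_a), and the right one's blade is about as long as its handle (knife_d). Next I'll fit poses in both views.

```bash
cat > fit.py <<'E'
from h import *
from scipy.optimize import minimize
def box(x,y,yaw,x0,x1,hw,z0,z1):
    c,s=np.cos(yaw),np.sin(yaw)
    return [(x+c*a-s*b,y+s*a+c*b,z) for a in(x0,x1) for b in(-hw,hw) for z in(z0,z1)]
def mask_orange(img):
    b,g,r_=[img[...,k].astype(int) for k in range(3)]
    return ((r_-b>35)&(r_>g+15)).astype(np.uint8)
def mask_dark(img): return (img.max(2)<75).astype(np.uint8)
def fitbox(views,guess,dims,maskf,S=6,W=30):
    x0,x1,hw,z0,z1=dims
    dat=[]
    for p in views:
        u,v=w2pix(p,[guess[0],guess[1],(z0+z1)/2]); u0,v0=int(u)-W,int(v)-W
        im=p['img'][max(v0,0):v0+2*W,max(u0,0):u0+2*W]
        up=cv2.resize(im,None,fx=S,fy=S,interpolation=cv2.INTER_CUBIC)
        m=maskf(up)
        dat.append((p,max(u0,0),max(v0,0),m))
    def cost(q):
        t=0
        for p,u0,v0,m in dat:
            P=np.array([w2pix(p,X) for X in box(q[0],q[1],q[2],*dims)])
            P=((P-[u0,v0]+.5)*S-.5)
            h=cv2.convexHull(np.round(P*16).astype(np.int32))
            k=np.zeros_like(m); cv2.fillConvexPoly(k,h,1,shift=4)
            t+=1-(k&m).sum()/max(1,(k|m).sum())
        return t/len(dat)
    best=None
    for dy in (-.2,0,.2):
        g=np.array(guess)+[0,0,dy]
        simp=np.array([g,g+[.006,0,0],g+[0,.006,0],g+[0,0,.15]])
        o=minimize(cost,g,method='Nelder-Mead',options=dict(initial_simplex=simp,xatol=1e-4,fatol=1e-5))
        if best is None or o.fun<best.fun:best=o
    return best.x,best.fun
def handle(views,g,zc=.014): return fitbox(views,g,(-.032,.032,.008,zc-.008,zc+.008),mask_orange)
def bar(views,g,z0,W=22): return fitbox(views,g,(-.033,.033,.008,z0+.004,z0+.032),mask_dark,W=W)
E
python3 - <<'E'
from fit import *
T=r.snapshot('top');S=r.snapshot('scene')
np.save('pics/T.npy',T,allow_pickle=True);np.save('pics/S.npy',S,allow_pickle=True)
for n,v in (('both',[T,S]),('T',[T]),('S',[S])):
    print(n)
    print('bar',[np.round(k,4) for k in bar(v,[.594,-.291,-.1],.055)])
    print('d',[np.round(k,4) for k in handle(v,[.448,-.092,0])])
    print('a',[np.round(k,4) for k in handle(v,[.433,.01,0])])
E
```

```text
both
bar [array([ 0.5927, -0.2907, -0.2916]), np.float64(0.1225)]
d [array([ 0.4481, -0.0918,  0.0766]), np.float64(0.2815)]
a [array([0.4312, 0.0081, 0.1923]), np.float64(0.4321)]
T
bar [array([ 0.5922, -0.2906, -0.2909]), np.float64(0.0915)]
d [array([ 0.4484, -0.0907, -0.0149]), np.float64(0.3197)]
a [array([0.4345, 0.0098, 0.2102]), np.float64(0.5204)]
S
bar [array([ 0.5914, -0.2915, -0.1888]), np.float64(0.1433)]
d [array([ 0.4463, -0.0929,  0.1053]), np.float64(0.2266)]
a [array([0.4304, 0.0073, 0.1986]), np.float64(0.3324)]
```

```bash
python3 - <<'E'
from fit import *
T=np.load('pics/T.npy',allow_pickle=True).item();S=np.load('pics/S.npy',allow_pickle=True).item()
for (p,u,v) in ((T,300,278),(T,333,265),(S,353,255),(S,318,242)):
    print(p['img'][v-4:v+5:2,u-4:u+5:2].reshape(-1,3).tolist()[:12])
def ov(p,X,pts,W,f):
    u,v=w2pix(p,X);u,v=int(u),int(v)
    im=cv2.resize(p['img'][v-W:v+W,u-W:u+W],None,fx=6,fy=6,interpolation=cv2.INTER_CUBIC)
    for q,c in pts:
        P=np.array([w2pix(p,x) for x in q]);P=(P-[u-W,v-W]+.5)*6-.5
        cv2.polylines(im,[cv2.convexHull(np.round(P).astype(np.int32))],True,c,1)
    return im
a=ov(S,[.592,-.291,.07],[(box(.5927,-.2907,-.29,-.033,.033,.008,.059,.087),(0,0,255)),(box(.5927,-.2907,-.19,-.033,.033,.008,.059,.087),(0,255,0))],25,'')
b=ov(T,[.592,-.291,.07],[(box(.5927,-.2907,-.29,-.033,.033,.008,.059,.087),(0,0,255)),(box(.5927,-.2907,-.19,-.033,.033,.008,.059,.087),(0,255,0))],25,'')
# rail fit by net
C=np.array([[0.531,0.379,],[0.53,0.3105],[0.5285,0.249],[0.522,0.189]])
d=C[0]-C[3];yaw=np.arctan2(-d[0],d[1]);c=C.mean(0)
print('rail',c,yaw)
np.set_printoptions(suppress=True)
L=[]
for k in range(4):
    y=.096-.064*k
    X=c+np.array([-np.sin(yaw),np.cos(yaw)])*y
    for xx in(-.025,.025):
        o=X+xx*np.array([np.cos(yaw),np.sin(yaw)])
        L.append((box(o[0],o[1],yaw,-.005,.005,.008,.03,.03),(0,255,255)))
L.append((box(c[0],c[1],yaw,-.042,.042,.14,.008,.008),(0,0,255)))
L.append((box(c[0]-np.sin(yaw)*.143,c[1]+np.cos(yaw)*.143,yaw,-.042,.042,.0001,.008,.06),(0,255,0)))
cv2.imwrite('pics/o1.png',np.hstack([a,b]))
cv2.imwrite('pics/o2.png',cv2.resize(ov(S,[c[0],c[1],0],L,90,''),(600,600)))
cv2.imwrite('pics/o3.png',cv2.resize(ov(T,[c[0],c[1],0],L,60,''),(600,600)))
E
```

```text
[[53, 68, 90], [53, 67, 88], [52, 65, 84], [78, 82, 81], [130, 134, 134], [59, 76, 96], [53, 69, 90], [52, 65, 85], [82, 84, 84], [129, 133, 133], [75, 84, 94], [53, 69, 90]]
[[63, 77, 94], [55, 72, 95], [53, 70, 92], [90, 94, 94], [129, 134, 133], [75, 85, 96], [54, 72, 95], [54, 72, 95], [90, 93, 93], [128, 132, 132], [69, 77, 85], [55, 72, 97]]
[[144, 149, 152], [66, 86, 107], [37, 66, 100], [40, 65, 102], [37, 68, 99], [64, 83, 108], [39, 69, 100], [38, 67, 101], [39, 66, 98], [32, 51, 81], [34, 62, 97], [35, 64, 97]]
[[126, 133, 140], [58, 84, 116], [44, 75, 114], [45, 76, 114], [40, 69, 99], [43, 73, 110], [43, 73, 112], [50, 78, 114], [33, 60, 93], [27, 53, 79], [47, 75, 114], [45, 74, 110]]
rail [0.527875 0.281875] -0.04733304076656677
```

View pics/o1.png

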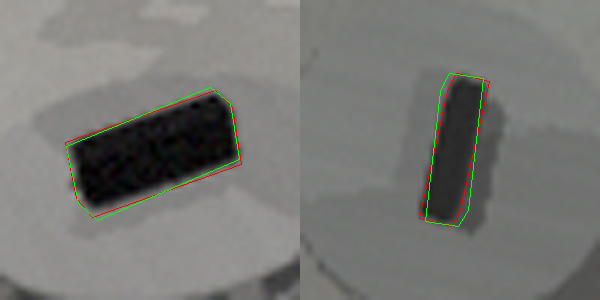

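View pics/o2.png

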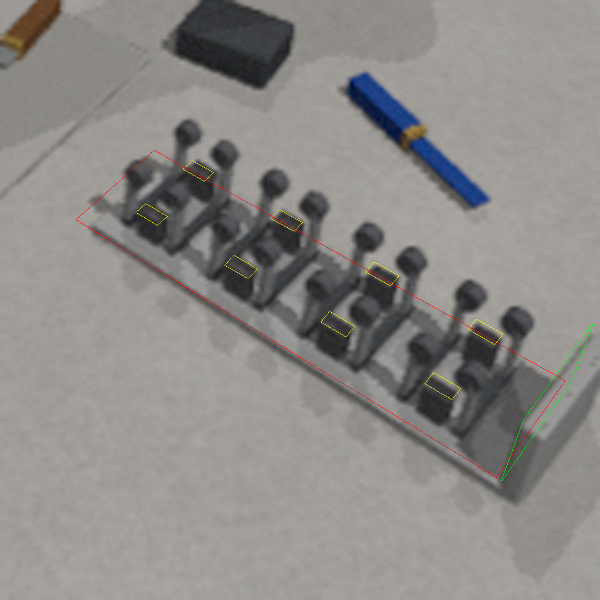

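View pics/o3.png

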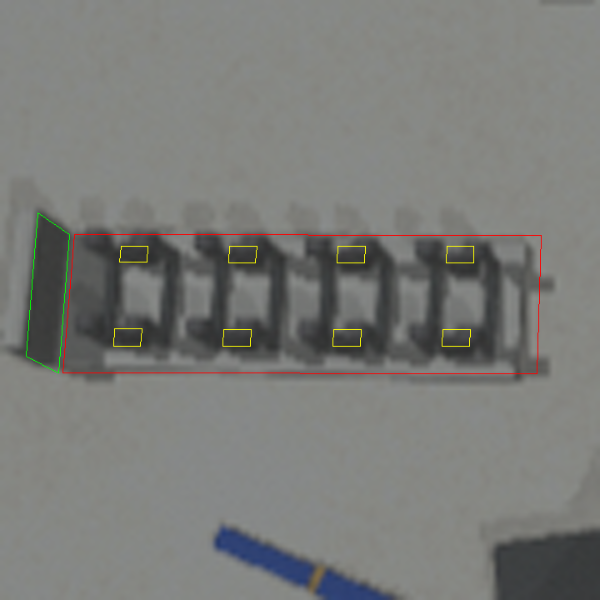

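```bash
cat > rail.py <<'E'
from fit import *
def cyl(cx,cy,yaw,k,sx,sy):
    y0=.096-.064*k+sy*.0137
    c,s=np.cos(yaw),np.sin(yaw);o=[]
    for xx in (sx*.02,sx*.03):
        for t in np.linspace(0,2*np.pi,16,endpoint=False):
            a,b,z=xx,y0+.008*np.cos(t),.052+.008*np.sin(t)
            o.append((cx+c*a-s*b,cy+s*a+c*b,z))
    return o
def masks(p,q,SC,u0,v0,shape,grow):
    k=np.zeros(shape,np.uint8)
    for n in range(4):
        for sx in(-1,1):
            for sy in(-1,1):
                P=np.array([w2pix(p,X) for X in cyl(*q,n,sx,sy)])
                P=(P-[u0,v0]+.5)*SC-.5
                m=P.mean(0);P=m+(P-m)*grow
                cv2.fillConvexPoly(k,cv2.convexHull(np.round(P*16).astype(np.int32)),1,shift=4)
    return k
E
python3 - <<'E'
from rail import *
T=np.load('pics/T.npy',allow_pickle=True).item();S=np.load('pics/S.npy',allow_pickle=True).item()
SC=4
D=[]
for p,W in((T,60),(S,95)):
    u,v=w2pix(p,[.528,.282,.05]);u0,v0=int(u)-W,int(v)-W
    g=cv2.cvtColor(p['img'][v0:v0+2*W,u0:u0+2*W],cv2.COLOR_BGR2GRAY)
    D.append((p,u0,v0,cv2.resize(g,None,fx=SC,fy=SC,interpolation=cv2.INTER_CUBIC).astype(float)))
def cost(q,D):
    t=0
    for p,u0,v0,g in D:
        a=masks(p,q,SC,u0,v0,g.shape,1.0).astype(bool);b=masks(p,q,SC,u0,v0,g.shape,1.6).astype(bool)&~a
        t+=(g[a].mean()-g[b].mean())/g.std()
    return t
for n,DD in(('both',D),('T',D[:1]),('S',D[1:])):
    best=None
    for g in ([.528,.282,-.047],[.524,.284,-.07],[.528,.286,-.03]):
        g=np.array(g);o=minimize(lambda q:cost(q,DD),g,method='Nelder-Mead',options=dict(initial_simplex=[g,g+[.005,0,0],g+[0,.005,0],g+[0,0,.05]],xatol=1e-4,fatol=1e-4))
        print(n,np.round(o.x,4),round(o.fun,3))
        if best is None or o.fun<best.fun:best=o
    if n=='both':q=best.x
for i,(p,u0,v0,g) in enumerate(D):
    im=cv2.cvtColor(np.clip(g*1.5,0,255).astype(np.uint8),cv2.COLOR_GRAY2BGR)
    k=masks(p,q,SC,u0,v0,g.shape,1.0)
    cs,_=cv2.findContours(k,cv2.RETR_EXTERNAL,cv2.CHAIN_APPROX_NONE);cv2.drawContours(im,cs,-1,(0,255,255),1)
    for bx,c in((box(*q,-.042,.042,.14,.008,.008),(0,0,255)),(box(q[0]-np.sin(q[2])*.143,q[1]+np.cos(q[2])*.143,q[2],-.042,.042,.0001,.008,.06),(0,255,0))):
        P=np.array([w2pix(p,X) for X in bx]);P=(P-[u0,v0]+.5)*SC-.5
        cv2.polylines(im,[cv2.convexHull(np.round(P).astype(np.int32))],True,c,1)
    cv2.imwrite(f'pics/r{i}.png',cv2.resize(im,(600,600)))
E
```

```text
both [ 0.5271  0.2822 -0.0729] -2.238
both [ 0.5273  0.2821 -0.0739] -2.235
both [ 0.5272  0.2823 -0.0721] -2.231
T [ 0.5267  0.2821 -0.0685] -0.832
T [ 0.5267  0.2815 -0.0689] -0.839
T [ 0.5267  0.2815 -0.069 ] -0.839
S [ 0.5276  0.2824 -0.075 ] -1.427
S [ 0.5276  0.2824 -0.0745] -1.428
S [ 0.5276  0.2824 -0.0737] -1.428
```

View pics/r1.png

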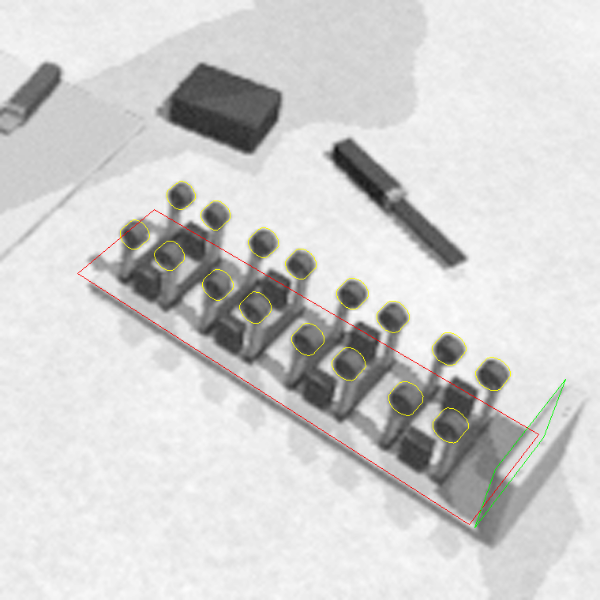

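View pics/r0.png

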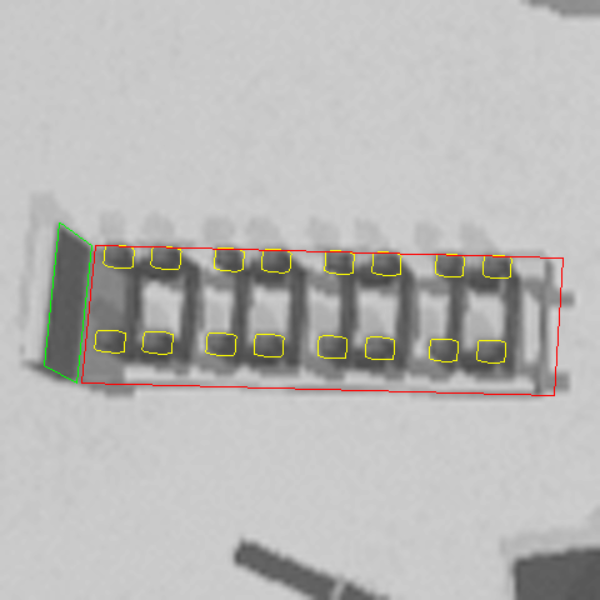

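Rail fitted at about (0.527, 0.282), yaw -0.073, and the rollers overlay well in both views. Now a refined handle mask and the first move.

```bash
sed -i 's/((r_-b>35)&(r_>g+15))/((r_-b>20)\&(r_>g+6))/; s/<75/<82/' fit.py
cat >> h.py <<'E'
def go(x,y,z,yaw):
    s,m=st();c,sn=np.cos(yaw),np.sin(yaw)
    Rt=np.array([[c,sn,0],[sn,-c,0],[0,0,-1.]])
    d=m.T@(np.array([x,y,z])-s['tool_pos']);w=R.from_matrix(m.T@Rt).as_rotvec(degrees=True)
    print('row',np.round(d,4).tolist(),np.round(w,2).tolist())
E
python3 - <<'E'
from fit import *
T=np.load('pics/T.npy',allow_pickle=True).item();S=np.load('pics/S.npy',allow_pickle=True).item()
for n,v in (('both',[T,S]),('T',[T]),('S',[S])):
    print(n)
    print('bar',[np.round(k,4) for k in bar(v,[.594,-.291,-.25],.055)])
    print('d',[np.round(k,4) for k in handle(v,[.448,-.092,0])])
    print('a',[np.round(k,4) for k in handle(v,[.433,.01,0.2])])
go(.5925,-.2908,.13,-.27)
E
```

```text
both
bar [array([ 0.5909, -0.2923, -0.1858]), np.float64(0.1942)]
d [array([ 0.449 , -0.0913,  0.0438]), np.float64(0.1246)]
a [array([0.4318, 0.0089, 0.1463]), np.float64(0.1975)]
T
bar [array([ 0.5906, -0.2936, -0.1238]), np.float64(0.2469)]
d [array([ 0.45  , -0.091 ,  0.0365]), np.float64(0.0979)]
a [array([0.4333, 0.0093, 0.1478]), np.float64(0.1277)]
S
bar [array([ 0.5922, -0.2915, -0.2117]), np.float64(0.1277)]
d [array([ 0.4481, -0.0918,  0.037 ]), np.float64(0.1329)]
a [array([0.4306, 0.0076, 0.1589]), np.float64(0.2509)]
t 2.2 pos [ 0.2317 -0.5805  0.2094] F [ 0.2 -0.  -0.3] open 1.003
x [0.929 0.371 0.   ] y [ 0.371 -0.929  0.   ] z [ 0. -0. -1.] q [ 1.22  0.69 -0.19  1.57  0.16  0.9  -0.22]
row [0.4424, -0.1353, 0.0794] [0.0, -0.0, 37.23]
```

carry_out(commands=[[0.442,-0.135,0.079,0,0,35.5],[0.442,-0.135,0.079,0,0,35.5],[0.442,-0.135,0.079,0,0,35.5],[0.442,-0.135,0.079,0,0,35.5],[0.442,-0.135,0.079,0,0,35.5],[0.442,-0.135,0.079,0,0,35.5],[0.442,-0.135,0.079,0,0,35.5],[0.442,-0.135,0.079,0,0,35.5],[0.442,-0.135,0.079,0,0,35.5],[0.442,-0.135,0.079,0,0,35.5],[0.442,-0.135,0.079,0,0,35.5],[0.442,-0.135,0.079,0,0,35.5]], fingers=100)

```text
clock: 3.4
tool_pos: [0.5909, -0.2927, 0.1304]
eef_rot: [0.993, -0.12, -0.001, 0.001]
contact_force: [-0.2, 0.3, 1.1]
opening: 0.608
```

```bash
python3 - <<'E'
from fit import *
import fit
fit.mask_dark=lambda i:(i.max(2)<62).astype(np.uint8)
T=np.load('pics/T.npy',allow_pickle=True).item()
print(fitbox([T],[.594,-.291,-.25],(-.033,.033,.008,.059,.087),fit.mask_dark,W=22))
go(.5922,-.2908,.066,-.24)
p=snap('scene','s1.png')
c=p['img'][170:290,150:300];cv2.imwrite('pics/s1c.png',cv2.resize(c,None,fx=5,fy=5))
E
```

```text
(array([ 0.59139386, -0.29007296, -0.31996   ]), np.float64(0.15374056280027448))
t 3.4 pos [ 0.5909 -0.2927  0.1304] F [-0.2  0.3  1.1] open 0.608
x [ 0.971 -0.238 -0.001] y [-0.238 -0.971  0.002] z [-0.001 -0.001 -1.   ] q [ 0.36  0.83  0.06  1.53 -0.06  0.79 -1.37]
row [0.0008, -0.0022, 0.0644] [0.1, 0.06, -0.04]
```

View pics/s1c.png

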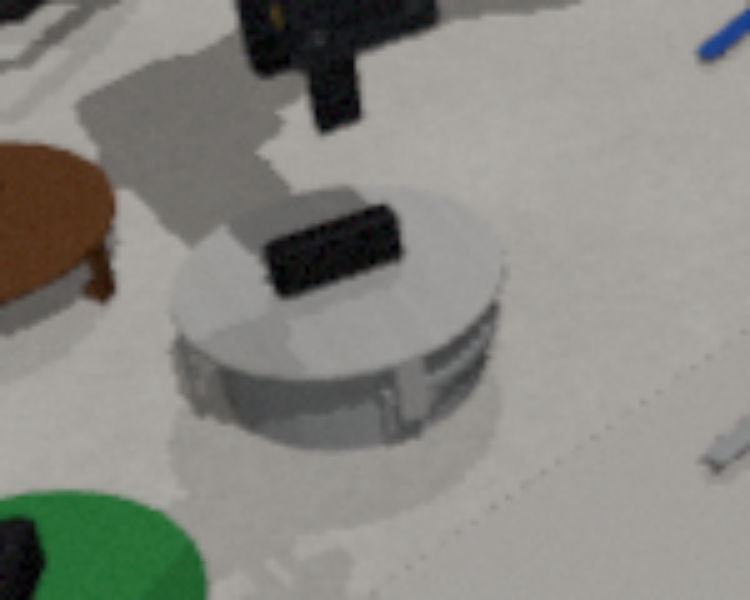

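```bash
python3 - <<'E'
from h import *
p=snap('scene','s2.png')
s,m=st()
for o in(-.03,0,.03):print(w2pix(p,s['tool_pos']+m[:,1]*o))
E
```

```text
t 3.5 pos [ 0.5901 -0.2943  0.1309] F [-0.5 -0.4 -0.1] open 0.609
x [ 0.97  -0.241 -0.001] y [-0.241 -0.97   0.002] z [-0.001 -0.002 -1.   ] q [ 0.36  0.83  0.06  1.53 -0.06  0.79 -1.37]
[218.09801224 204.55390893]
[212.45316967 199.1098223 ]
[207.00495496 193.85537057]
```

View pics/s2.png

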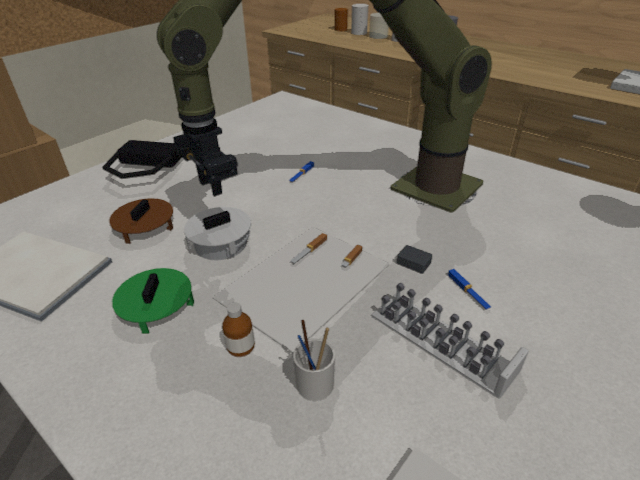

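carry_out(commands=[[0,0,0.04,0,0,0],[0,0,0.064,0,0,0],[0,0,0.064,0,0,0],[0,0,0.064,0,0,0]])

```text
clock: 3.9
tool_pos: [0.5913, -0.2931, 0.0671]
eef_rot: [0.993, -0.121, -0.0, 0.0]
contact_force: [0.6, 0.5, -0.4]
opening: 0.61
```

carry_out(commands=[[0,0,0,0,0,0],[0,0,0,0,0,0],[0,0,0,0,0,0],[0,0,0,0,0,0],[0,0,0,0,0,0],[0,0,0,0,0,0]], fingers=255, grip_force=50)

```text
clock: 4.5
tool_pos: [0.5923, -0.2912, 0.0665]
eef_rot: [0.993, -0.12, 0.0, 0.0]
contact_force: [-0.1, 0.4, -0.5]
opening: 0.087
```

```bash
python3 - <<'E'
from h import *
p=snap('scene','s3.png');s,m=st()
cv2.imwrite('pics/s3c.png',cv2.resize(p['img'][130:270,140:300],None,fx=4,fy=4))
E
```

```text
t 4.55 pos [ 0.5922 -0.2912  0.0664] F [-0.   0.3  0.6] open 0.043
x [ 0.971 -0.237 -0.   ] y [-0.237 -0.971  0.   ] z [-0. -0. -1.] q [ 0.36  0.91  0.05  1.57 -0.06  0.67 -1.37]
```

View pics/s3c.png

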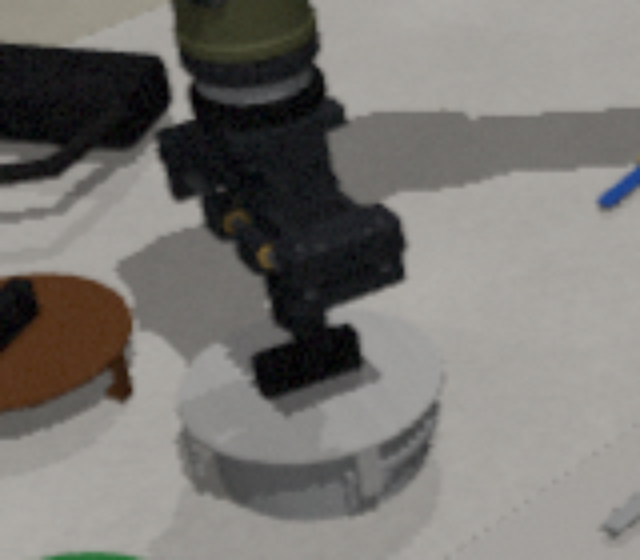

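```bash
python3 - <<'E'
from h import *
p=r.snapshot('scene');s,m=st();t=r.snapshot('top')
def ov(p,f,u0,v0,w,h,k):
    im=cv2.resize(p['img'][v0:v0+h,u0:u0+w],None,fx=k,fy=k,interpolation=cv2.INTER_CUBIC);im=cv2.convertScaleAbs(im,alpha=1.8)
    for X,c in ((s['tool_pos'],(0,0,255)),(s['tool_pos']-m[:,2]*.019,(0,255,0)),(s['tool_pos']-m[:,2]*.064,(255,0,0))):
        P=(w2pix(p,X)-[u0,v0]+.5)*k;cv2.circle(im,(int(P[0]),int(P[1])),4,c,-1)
    cv2.imwrite(f,im)
ov(p,'pics/s4.png',160,150,110,110,5);ov(t,'pics/t4.png',340,150,120,110,5)
E
```

```text
t 4.6 pos [ 0.5922 -0.2912  0.0664] F [0.1 0.5 0.7] open 0.008
x [ 0.971 -0.237 -0.   ] y [-0.237 -0.971  0.   ] z [-0. -0. -1.] q [ 0.36  0.91  0.05  1.57 -0.06  0.67 -1.37]
```

View pics/s4.png

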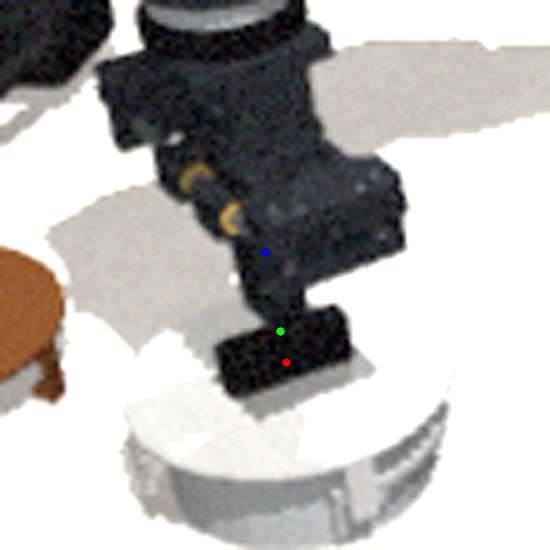

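View pics/t4.png

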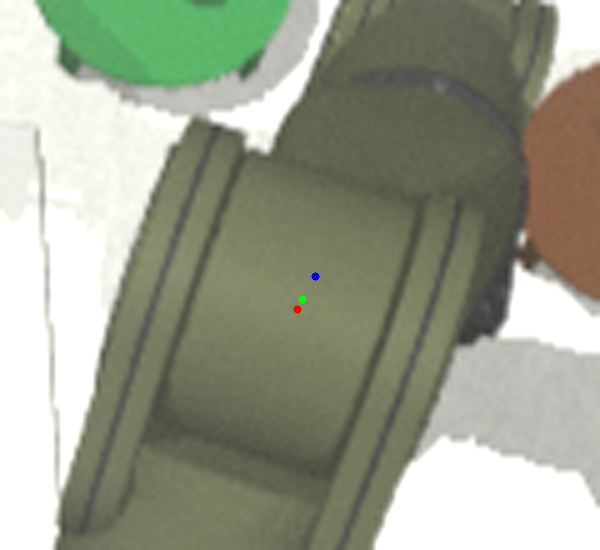

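The jaws shut without catching the bar: opening 0.008 and no force. The visible fingertip ends near the bar's top instead of at the projected TCP. I'll raise the tool clear and compare the tip with the reported TCP.

carry_out(commands=[[0,0,-0.05,0,0,0],[0,0,-0.08,0,0,0],[0,0,-0.08,0,0,0],[0,0,-0.08,0,0,0]])

```text
clock: 5.05
tool_pos: [0.5924, -0.2913, 0.1469]
eef_rot: [0.993, -0.12, 0.001, 0.0]
contact_force: [0.4, -0.9, -0.4]
opening: 0.01
```

```bash
python3 - <<'E'
from h import *
p=r.snapshot('scene');s,m=st()
def ov(p,f,u0,v0,w,h,k):
    im=cv2.resize(p['img'][v0:v0+h,u0:u0+w],None,fx=k,fy=k,interpolation=cv2.INTER_CUBIC);im=cv2.convertScaleAbs(im,alpha=1.8)
    for X,c in ((s['tool_pos'],(0,0,255)),(s['tool_pos']-m[:,2]*.019,(0,255,0)),(s['tool_pos']-m[:,2]*.064,(255,0,0))):
        P=(w2pix(p,X)-[u0,v0]+.5)*k;cv2.circle(im,(int(P[0]),int(P[1])),4,c,-1)
    cv2.imwrite(f,im)
ov(p,'pics/s5.png',150,120,120,140,4)
E
```

```text
t 5.1 pos [ 0.5915 -0.2908  0.1457] F [-0.3 -0.6 -0.4] open 0.001
x [ 0.971 -0.237 -0.001] y [-0.237 -0.971 -0.   ] z [-0.001  0.001 -1.   ] q [ 0.36  0.81  0.06  1.52 -0.06  0.82 -1.38]
```

View pics/s5.png

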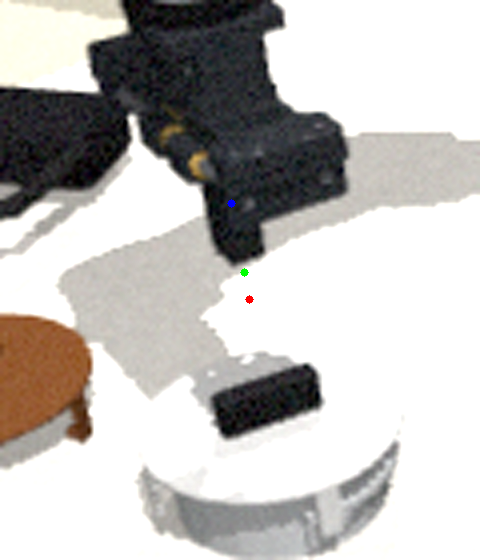

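```bash
python3 - <<'E'
from h import *
T=np.load('pics/T.npy',allow_pickle=True).item();S=np.load('pics/S.npy',allow_pickle=True).item()
pos=np.array([.2317,-.5805,.2094]);x=np.array([.929,.371,0]);y=np.array([.371,-.929,0]);z=np.array([0,0,-1.])
def ov(p,f,u0,v0,w,h,k):
    im=cv2.resize(p['img'][v0:v0+h,u0:u0+w],None,fx=k,fy=k,interpolation=cv2.INTER_CUBIC);im=cv2.convertScaleAbs(im,alpha=2.2)
    def D(X,c):
        P=(w2pix(p,X)-[u0,v0]+.5)*k;cv2.circle(im,(int(P[0]),int(P[1])),4,c,-1)
    D(pos,(0,0,255));D(pos+y*.053,(0,128,255));D(pos-y*.053,(0,255,255))
    for a in(-1,1):
        for b in(-1,1):D(pos-z*.064+a*x*.0375+b*y*.0935,(255,0,0))
    cv2.imwrite(f,im)
ov(S,'pics/s6.png',170,0,130,120,5);ov(T,'pics/t6.png',490,270,140,130,5)
E
```

```text
(no output)
```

View pics/s6.png

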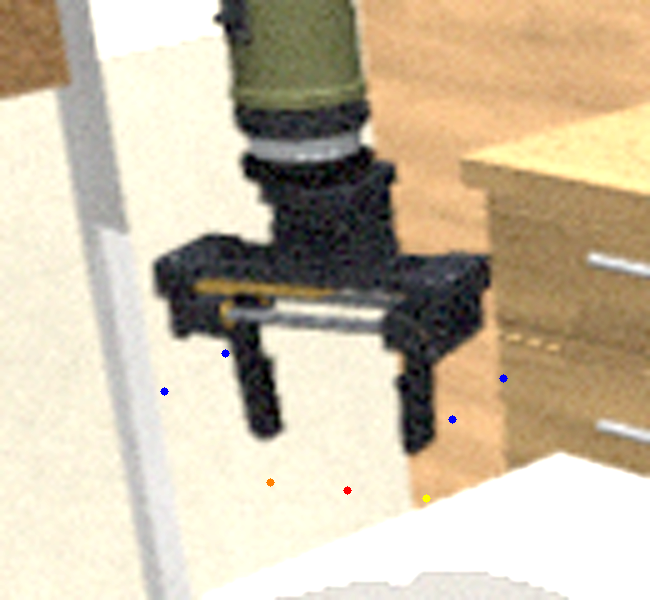

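View pics/t6.png

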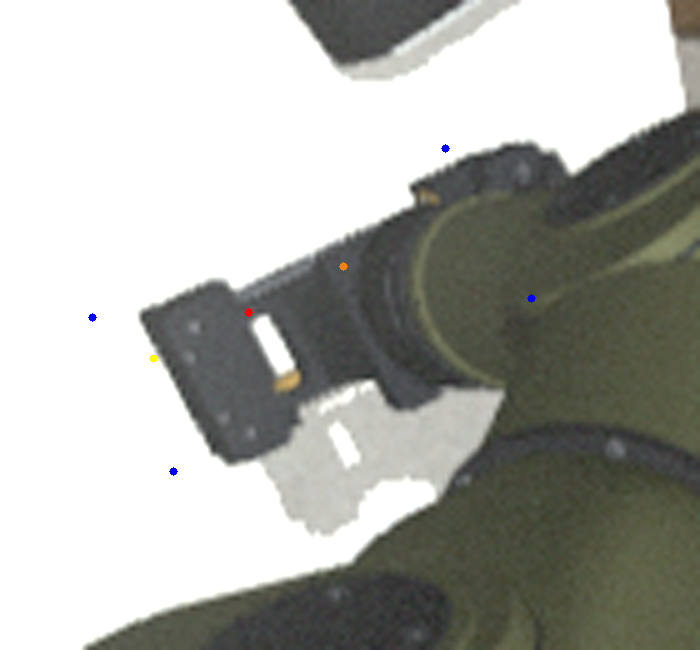

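Both cameras agree that the visible fingertips sit about 20–35 mm higher than the reported TCP, with little sideways offset. I'll probe with the fingers shut: go down slowly on the bar top (known to be 87 mm) and watch the force.

carry_out(commands=[[0,0,0.05,0,0,0],[0,0,0.078,0,0,0],[0,0,0.08,0,0,0],[0,0,0.08,0,0,0]])

```text
clock: 5.5
tool_pos: [0.5913, -0.2908, 0.0652]
eef_rot: [0.993, -0.12, -0.001, -0.0]
contact_force: [0.5, 0.1, 0.0]
opening: 0.006
```

carry_out(commands=[[0,0,0.003,0,0,0],[0,0,0.003,0,0,0]])

```text
clock: 5.7
tool_pos: [0.5931, -0.2917, 0.0646]
eef_rot: [0.993, -0.12, 0.001, 0.0]
contact_force: [-0.8, 0.3, -0.9]
opening: 0.003
```

carry_out(commands=[[0,0,0.003,0,0,0],[0,0,0.003,0,0,0]])

```text
clock: 5.9
tool_pos: [0.5924, -0.2913, 0.0609]
eef_rot: [0.993, -0.12, 0.0, 0.0]
contact_force: [0.5, -0.6, 0.2]
opening: 0.006
```

carry_out(commands=[[0,0,0.003,0,0,0],[0,0,0.003,0,0,0]])

```text
clock: 6.1
tool_pos: [0.5926, -0.2914, 0.0577]
eef_rot: [0.993, -0.12, 0.001, 0.0]
contact_force: [-0.0, 0.5, 3.1]
opening: 0.005
```

carry_out(commands=[[0,0,0.003,0,0,0],[0,0,0.003,0,0,0]])

```text
clock: 6.3
tool_pos: [0.5927, -0.2914, 0.0546]
eef_rot: [0.993, -0.12, 0.001, 0.0]
contact_force: [0.1, -0.5, 4.2]
opening: 0.004
```

```bash
python3 - <<'E'
from h import *
p=r.snapshot('scene');s,m=st()
k=6;u0,v0,w,h=170,160,90,90
im=cv2.resize(p['img'][v0:v0+h,u0:u0+w],None,fx=k,fy=k,interpolation=cv2.INTER_CUBIC);im=cv2.convertScaleAbs(im,alpha=3.5)
cv2.imwrite('pics/s7.png',im)
E
```

```text
t 6.35 pos [ 0.5927 -0.2915  0.0547] F [-0.4  0.6  4.3] open 0.004
x [ 0.971 -0.238  0.001] y [-0.238 -0.971  0.   ] z [ 0.001 -0.    -1.   ] q [ 0.36  0.93  0.04  1.57 -0.06  0.64 -1.37]
```

View pics/s7.png

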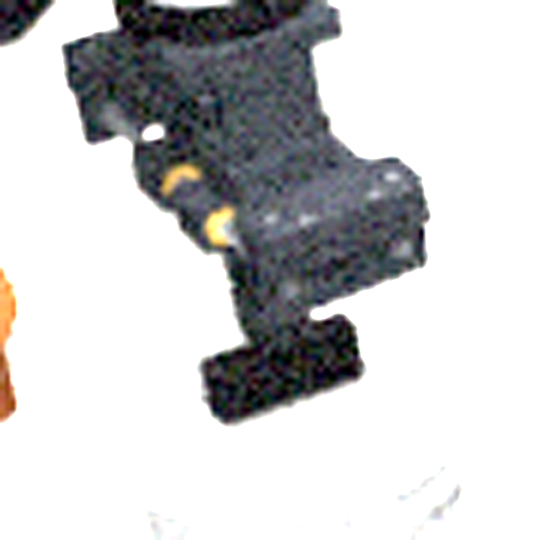

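Contact came at a reported z of about 0.058 on a surface at 0.087, so the true tips are about 28 mm above the reported TCP. I'll use that offset from here on. Next: lift, open, re-descend, grip.

carry_out(commands=[[0,0,-0.05,0,0,0],[0,0,-0.05,0,0,0],[0,0,-0.05,0,0,0],[0,0,-0.05,0,0,0],[0,0,-0.05,0,0,0],[0,0,-0.02,0,0,0],[0,0,0.0,0,0,0],[0,0,0.015,0,0,0],[0,0,0.018,0,0,0],[0,0,0.018,0,0,0]], fingers=110)

```text
clock: 7.35
tool_pos: [0.5919, -0.2911, 0.0358]
eef_rot: [0.993, -0.12, -0.001, -0.0]
contact_force: [1.0, -0.3, 0.5]
opening: 0.57
```

carry_out(commands=[[0,0,0,0,0,0],[0,0,0,0,0,0],[0,0,0,0,0,0],[0,0,0,0,0,0],[0,0,0,0,0,0],[0,0,0,0,0,0],[0,0,0,0,0,0]], fingers=255, grip_force=50)

```text
clock: 8.05
tool_pos: [0.5925, -0.2913, 0.0368]
eef_rot: [0.993, -0.12, 0.0, 0.0]
contact_force: [-0.8, 0.2, 2.5]
opening: 0.178
```

carry_out(commands=[[0,0,0.004,0,0,0],[0,0,0.008,0,0,0],[0,0,0.008,0,0,0],[0,0,0.008,0,0,0]])

```text
clock: 8.45
tool_pos: [0.5926, -0.2914, 0.0286]
eef_rot: [0.993, -0.12, 0.0, 0.0]
contact_force: [-0.0, 0.5, 5.8]
opening: 0.178
```

```bash
python3 - <<'E'
from h import *
st()
E
```

```text
t 8.45 pos [ 0.5926 -0.2914  0.0286] F [-0.   0.5  5.8] open 0.178
x [ 0.971 -0.238  0.001] y [-0.238 -0.971  0.   ] z [ 0.001 -0.    -1.   ] q [ 0.37  0.97  0.04  1.58 -0.06  0.6  -1.37]
```

carry_out(commands=[[0,0,0.0007,0,0,0],[0,0,0.0007,0,0,-5],[0,0,0.0007,0,0,-10],[0,0,0.0007,0,0,-15],[0,0,0.0007,0,0,-20],[0,0,0.0007,0,0,-25],[0,0,0.0007,0,0,-30],[0,0,0.0007,0,0,-30]])

```text
clock: 9.25
tool_pos: [0.593, -0.2918, 0.0282]
eef_rot: [0.99, 0.142, 0.001, 0.0]
contact_force: [0.3, -0.6, 6.9]
opening: 0.176
```

```bash
python3 - <<'E'
from h import *
s,m=st();print(s['moment'])
E
```

```text
t 9.25 pos [ 0.593  -0.2918  0.0282] F [ 0.3 -0.6  6.9] open 0.176
x [0.96  0.281 0.002] y [ 0.281 -0.96   0.001] z [ 0.002 -0.001 -1.   ] q [ 0.44  0.96 -0.09  1.57  0.13  0.61 -1.01]
[0.08013184 0.05388302 0.10925947]
```

carry_out(commands=[[0,0,0,0,0,-7],[0,0,0,0,0,-14],[0,0,0,0,0,-21],[0,0,0,0,0,-28],[0,0,0,0,0,-35],[0,0,0,0,0,-42],[0,0,0,0,0,-49],[0,0,0,0,0,-56],[0,0,0,0,0,-60],[0,0,0,0,0,-60]])

```text
clock: 10.25
tool_pos: [0.5929, -0.2918, 0.0282]
eef_rot: [0.786, 0.618, 0.001, 0.001]
contact_force: [-0.7, -0.1, 6.1]
opening: 0.173
```

```bash
python3 - <<'E'
from h import *
s,m=st();print(s['moment'])
p=snap('scene','s8.png')
cv2.imwrite('pics/s8c.png',cv2.resize(p['img'][150:280,140:300],None,fx=4,fy=4))
E
```

```text
t 10.25 pos [ 0.5929 -0.2918  0.0282] F [-0.7 -0.1  6.1] open 0.173
x [0.237 0.972 0.   ] y [ 0.972 -0.237  0.002] z [ 0.002 -0.    -1.   ] q [ 0.58  0.98 -0.36  1.56  0.48  0.68 -0.26]
[-0.07788787 -0.00493697  0.04252954]
```

View pics/s8c.png

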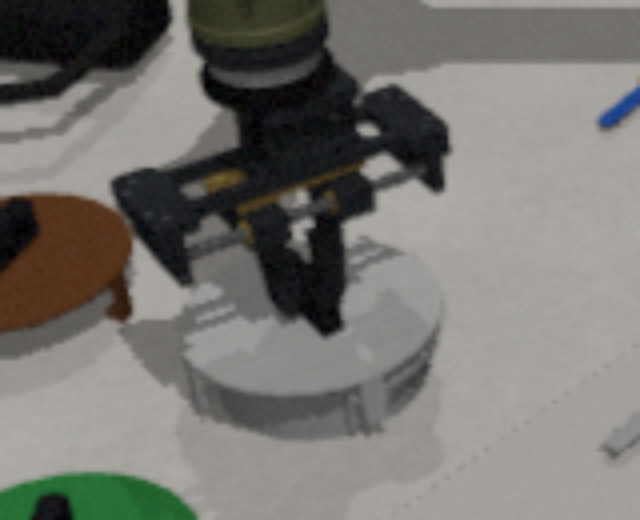

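The bar turned through a quarter with the gripper. Lifting straight up.

carry_out(commands=[[0,0,-0.01,0,0,0],[0,0,-0.02,0,0,0],[0,0,-0.03,0,0,0],[0,0,-0.04,0,0,0],[0,0,-0.06,0,0,0],[0,0,-0.08,0,0,0],[0,0,-0.1,0,0,0],[0,0,-0.1,0,0,0]])

```text
clock: 11.1
tool_pos: [0.5941, -0.2917, 0.1308]
eef_rot: [0.787, 0.617, 0.001, 0.002]
contact_force: [0.5, -0.3, -3.0]
opening: 0.184
```

```bash
python3 - <<'E'
from h import *
p=snap('scene','s9.png')
go(.42,-.43,.13,1.33)
cv2.imwrite('pics/s9c.png',cv2.resize(p['img'][100:280,100:330],None,fx=3,fy=3))
E
```

```text
t 11.15 pos [ 0.5929 -0.2914  0.129 ] F [ 0.4  0.2 -3.1] open 0.173
x [ 0.238  0.971 -0.   ] y [ 0.971 -0.238  0.003] z [ 0.002 -0.001 -1.   ] q [ 0.6   0.85 -0.42  1.52  0.42  0.86 -0.2 ]
row [-0.1757, -0.135, -0.0013] [0.14, 0.02, 0.05]
```

View pics/s9c.png

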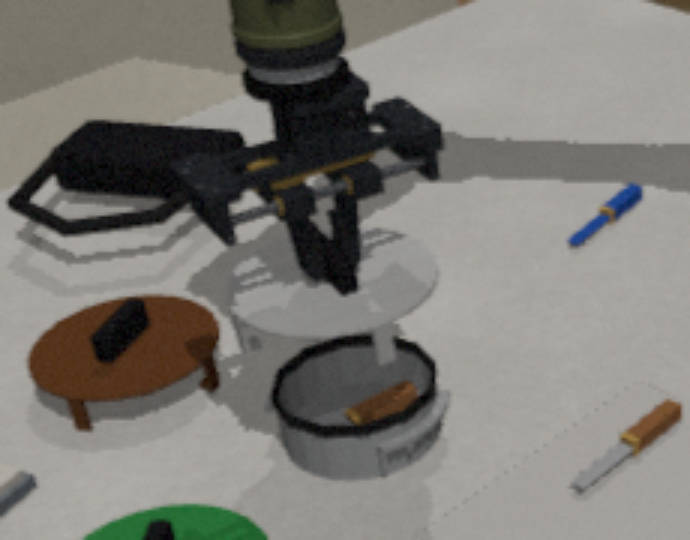

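carry_out(commands=[[-0.03,-0.023,0,0,0,0],[-0.06,-0.046,0,0,0,0],[-0.09,-0.069,0,0,0,0],[-0.12,-0.092,0,0,0,0],[-0.15,-0.115,0.01,0,0,0],[-0.176,-0.135,0.03,0,0,0],[-0.176,-0.135,0.06,0,0,0],[-0.176,-0.135,0.085,0,0,0],[-0.176,-0.135,0.105,0,0,0],[-0.176,-0.135,0.111,0,0,0],[-0.176,-0.135,0.111,0,0,0]])

```text
clock: 12.25
tool_pos: [0.4183, -0.4292, 0.0156]
eef_rot: [0.786, 0.618, -0.0, -0.001]
contact_force: [0.5, -0.6, -2.6]
opening: 0.177
```

carry_out(commands=[[0,0,0.003,0,0,0],[0,0,0.0045,0,0,0],[0,0,0.0045,0,0,0]])

```text
clock: 12.55
tool_pos: [0.4197, -0.4303, 0.0139]
eef_rot: [0.787, 0.617, -0.0, 0.001]
contact_force: [-1.4, 2.1, 7.9]
opening: 0.179
```

carry_out(commands=[[0,0,-0.001,0,0,0],[0,0,-0.001,0,0,0],[0,0,-0.001,0,0,0],[0,0,-0.001,0,0,0],[0,0,-0.001,0,0,0]], fingers=110)

```text
clock: 13.05
tool_pos: [0.4193, -0.4302, 0.0131]
eef_rot: [0.787, 0.617, 0.0, 0.0]
contact_force: [-0.6, -1.2, -0.4]
opening: 0.568
```

carry_out(commands=[[0,0,-0.03,0,0,0],[0,0,-0.07,0,0,0],[0,0,-0.12,0,0,0],[0,0,-0.15,0,0,0],[0,0,-0.15,0,0,0]])

```text
clock: 13.55
tool_pos: [0.422, -0.4319, 0.1679]
eef_rot: [0.787, 0.617, 0.001, 0.004]
contact_force: [-0.7, 0.0, 0.1]
opening: 0.568
```

```bash
python3 - <<'E'
from fit import *
p=snap('scene','s10.png');t=snap('top','t10.png');s,m=st()
print([np.round(k,4) for k in handle([p],[.58,-.288,-.2])],[np.round(k,4) for k in handle([t],[.58,-.288,-.2])])
for q in(p,t):
  for f in('spot_in','spot_point'):print([(np.round(d['xyz'],3).tolist(),round(d['p'],2)) for d in getattr(r,f)(q,'knife_b')])
  print('tin',[(np.round(d['xyz'],3).tolist(),round(d['p'],2)) for d in r.spot_point(q,'tin')])
  for n,g in(('d',[.449,-.0913,.04]),('a',[.432,.009,.15])):print(n,[np.round(k,4) for k in handle([q],g)])
a=cv2.resize(p['img'][180:280,170:270],None,fx=4,fy=4);b=cv2.resize(t['img'][160:260,350:450],None,fx=4,fy=4)
cv2.imwrite('pics/x10.png',np.hstack([a,b]))
E
```

```text
t 13.65 pos [ 0.4192 -0.4304  0.1636] F [-0.2  0.3 -0.9] open 0.569
x [ 0.238  0.971 -0.001] y [ 0.971 -0.238  0.001] z [ 0.    -0.001 -1.   ] q [ 0.99  0.74 -0.47  1.68  0.44  0.82  0.08]
[array([ 0.5689, -0.2911, -0.1059]), np.float64(0.1663)] [array([ 0.5737, -0.2899, -0.1498]), np.float64(0.1728)]
[([0.572, -0.288, 0.014], 0.76), ([0.368, 0.265, 0.013], 0.57), ([0.445, 0.016, 0.018], 0.56), ([0.473, -0.089, 0.018], 0.56), ([0.189, -0.365, 0.009], 0.43)]
[([0.434, 0.011, 0.011], 0.67), ([0.354, 0.246, 0.013], 0.59), ([0.572, -0.292, 0.009], 0.56), ([0.449, -0.093, 0.018], 0.55), ([0.164, -0.373, 0.008], 0.49), ([0.522, 0.188, 0.03], 0.2)]
tin [([0.59, -0.292, -0.002], 0.72)]
d [array([ 0.4478, -0.0922,  0.0422]), np.float64(0.131)]
a [array([0.4305, 0.0078, 0.153 ]), np.float64(0.2459)]
[([0.362, 0.267, 0.017], 0.71), ([0.436, 0.01, 0.022], 0.63), ([0.585, -0.297, 0.025], 0.61), ([0.197, -0.361, 0.009], 0.55)]
[([0.446, -0.092, 0.016], 0.79), ([0.35, 0.247, 0.007], 0.74), ([0.429, 0.007, 0.014], 0.68), ([0.164, -0.374, 0.006], 0.65), ([0.57, -0.292, 0.015], 0.64)]
tin [([0.591, -0.291, 0.0], 0.68)]
d [array([ 0.45  , -0.091 ,  0.0365]), np.float64(0.0826)]
a [array([0.4328, 0.0092, 0.1384]), np.float64(0.0782)]
```

View pics/x10.png

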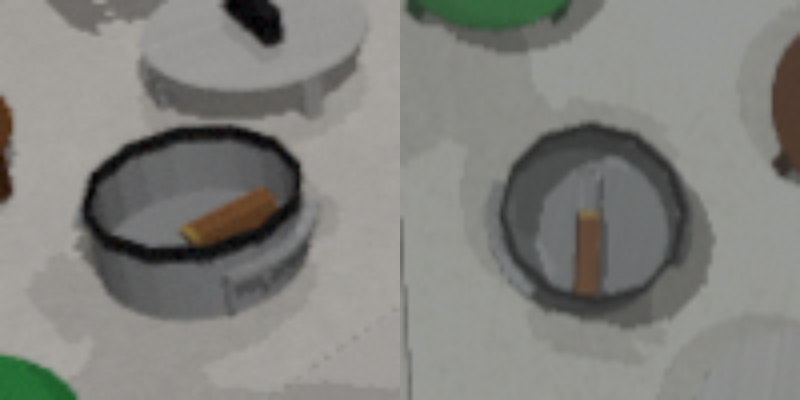

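View pics/s10.png

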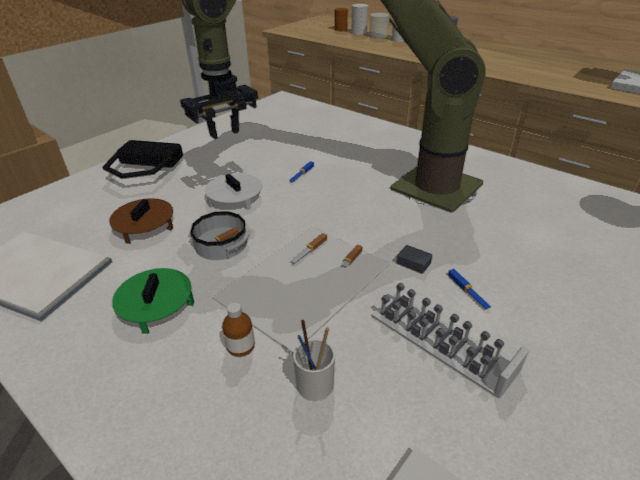

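The silver cover now stands on its feet at scene pixel (234,192). Knife_b's handle in the tin is at scene (229,235), with its blade towards +x. Going for knife_b with the tool flipped, which keeps wrist range for the rail.

```bash
cat >> h.py <<'E'
def got(x,y,z,yaw): go(x,y,z-.028,yaw)   # tip height
E
python3 - <<'E'
from h import *
got(.572,-.2905,.10,np.pi-.09)
E
```

```text
t 13.95 pos [ 0.4187 -0.4296  0.162 ] F [-0.2  0.4 -1.2] open 0.572
x [0.237 0.971 0.001] y [ 0.971 -0.237 -0.002] z [-0.002  0.002 -1.   ] q [ 0.99  0.75 -0.47  1.68  0.44  0.82  0.08]
row [0.1714, 0.1161, 0.0899] [-0.03, -0.15, -98.57]
```

carry_out(commands=[[0.03,0.02,0,0,0,-8.3],[0.06,0.04,0,0,0,-16.6],[0.09,0.06,0,0,0,-25],[0.12,0.08,0,0,0,-33],[0.15,0.1,0,0,0,-41.5],[0.171,0.116,0,0,0,-50],[0.171,0.116,0,0,0,-58],[0.171,0.116,0.02,0,0,-66],[0.171,0.116,0.04,0,0,-74.5],[0.171,0.116,0.06,0,0,-83],[0.171,0.116,0.08,0,0,-91],[0.171,0.116,0.09,0,0,-98.6]])

```text
clock: 15.15
tool_pos: [0.5711, -0.2913, 0.0705]
eef_rot: [0.042, 0.999, 0.0, -0.002]
contact_force: [-0.1, 0.2, -0.3]
opening: 0.569
```

carry_out(commands=[[0,0,0,0,0,0],[0,0,0,0,0,0]])

```text
clock: 15.35
tool_pos: [0.5725, -0.2914, 0.0729]
eef_rot: [0.046, 0.999, 0.0, -0.0]
contact_force: [0.1, -0.2, 0.5]
opening: 0.568
```

```bash
python3 - <<'E'
from h import *
got(.572,-.2905,.0085,np.pi-.09)
p=snap('scene','s11.png');cv2.imwrite('pics/s11c.png',cv2.resize(p['img'][130:280,150:310],None,fx=4,fy=4))
E
```

```text
t 15.35 pos [ 0.5725 -0.2914  0.0729] F [ 0.1 -0.2  0.5] open 0.568
x [-0.996  0.093  0.   ] y [0.093 0.996 0.001] z [-0.     0.001 -1.   ] q [ 0.81  1.01 -0.82  1.59  0.87  0.94  1.16]
row [0.0005, 0.0007, 0.0924] [0.04, -0.02, -0.17]
```

View pics/s11c.png

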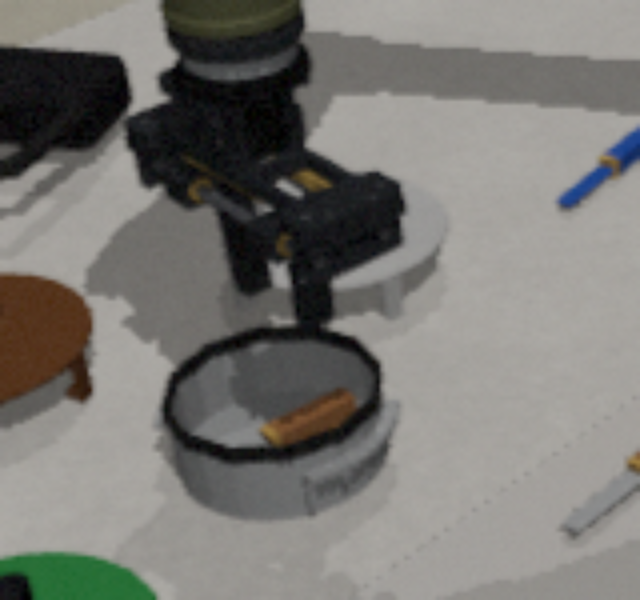

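carry_out(commands=[[0,0,0.03,0,0,0],[0,0,0.06,0,0,0],[0,0,0.085,0,0,0],[0,0,0.089,0,0,0],[0,0,0.09,0,0,0],[0,0,0.09,0,0,0]])

```text
clock: 16.0
tool_pos: [0.5739, -0.2917, -0.0151]
eef_rot: [0.045, 0.999, -0.0, 0.001]
contact_force: [-0.3, -0.4, 0.0]
opening: 0.568
```

```bash
python3 - <<'E'
from h import *
s,m=st()
p=snap('scene','s12.png');cv2.imwrite('pics/s12c.png',cv2.convertScaleAbs(cv2.resize(p['img'][160:270,160:270],None,fx=5,fy=5),alpha=1.8))
E
```

```text
t 16.0 pos [ 0.5739 -0.2917 -0.0151] F [-0.3 -0.4  0. ] open 0.568
x [-0.996  0.09  -0.003] y [ 0.09   0.996 -0.   ] z [ 0.003 -0.001 -1.   ] q [ 0.78  1.12 -0.74  1.61  0.98  0.82  1.08]
```

View pics/s12c.png

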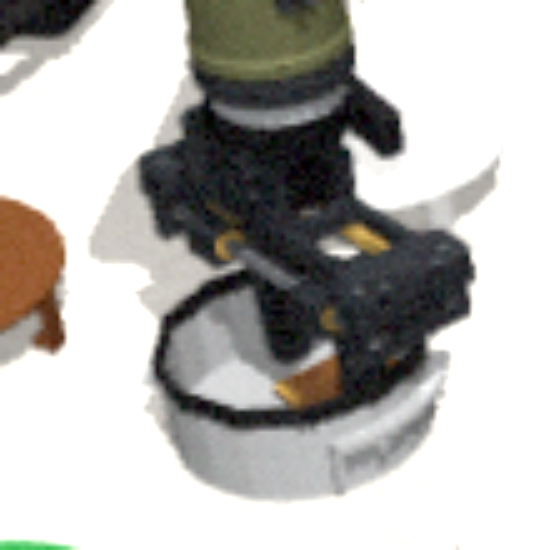

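carry_out(commands=[[0,0,0.002,0,0,0],[0,0,0.002,0,0,0],[0,0,0.002,0,0,0],[0,0,0.002,0,0,0],[0,0,0.002,0,0,0],[0,0,0.002,0,0,0],[0,0,0.002,0,0,0],[0,0,0.002,0,0,0]], fingers=255, grip_force=45)

```text
clock: 16.85
tool_pos: [0.5726, -0.2916, -0.0186]
eef_rot: [0.045, 0.999, -0.0, 0.0]
contact_force: [-1.3, 0.2, 2.6]
opening: 0.175
```

carry_out(commands=[[0,0,-0.03,0,0,0],[0,0,-0.06,0,0,0],[0,0,-0.09,0,0,0],[0,0,-0.12,0,0,0],[0,0,-0.14,0,0,0],[0,0,-0.14,0,0,0]])

```text
clock: 17.45
tool_pos: [0.5746, -0.2918, 0.1241]
eef_rot: [0.045, 0.999, -0.001, 0.003]
contact_force: [0.1, 0.8, -0.9]
opening: 0.174
```

```bash
python3 - <<'E'
from h import *
q=[.5272,.2822,-.073]
def clip(k):
    y=.096-.064*(k-1);return q[0]-np.sin(q[2])*y,q[1]+np.cos(q[2])*y
for k in(1,2,3,4):print(k,np.round(clip(k),4))
c=clip(2);got(c[0],c[1],.15,np.pi+q[2])
p=snap('scene','s13.png');cv2.imwrite('pics/s13c.png',cv2.convertScaleAbs(cv2.resize(p['img'][100:270,140:290],None,fx=4,fy=4),alpha=1.5))
E
```

```text
1 [0.5342 0.3779]
2 [0.5295 0.3141]
3 [0.5249 0.2503]
4 [0.5202 0.1865]
t 17.45 pos [ 0.5746 -0.2918  0.1241] F [ 0.1  0.8 -0.9] open 0.174
x [-0.996  0.09  -0.005] y [ 0.09   0.996 -0.001] z [ 0.005 -0.002 -1.   ] q [ 0.83  0.94 -0.86  1.57  0.81  1.01  1.21]
row [0.0993, 0.5994, 0.0009] [-0.06, 0.31, -0.97]
```

View pics/s13c.png

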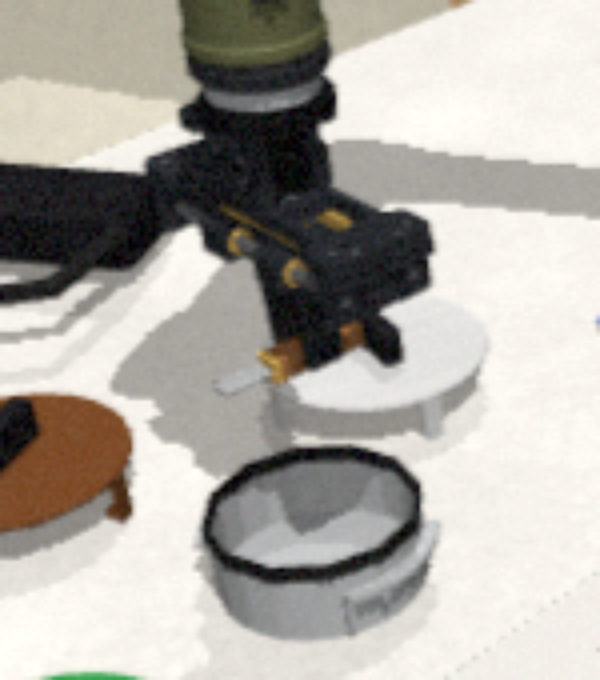

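carry_out(commands=[[0.008,0.04,0,0,0,0],[0.015,0.085,0,0,0,0],[0.022,0.13,0,0,0,0],[0.03,0.175,0,0,0,0],[0.037,0.22,0,0,0,0],[0.044,0.265,0,0,0,0],[0.051,0.31,0,0,0,0],[0.059,0.355,0,0,0,0],[0.066,0.4,0,0,0,0],[0.074,0.445,0,0,0,-0.5],[0.08,0.49,0,0,0,-1],[0.086,0.52,0,0,0,-1]])

```text
clock: 18.7
tool_pos: [0.5319, 0.2375, 0.1196]
eef_rot: [0.034, 0.999, 0.001, -0.001]
contact_force: [0.1, -0.1, -0.1]
opening: 0.178
```

carry_out(commands=[[0.006,0.035,0,0,0,0],[0.012,0.07,0,0,0,0],[0.013,0.079,0,0,0,0],[0.013,0.079,0,0,0,0],[0.013,0.079,0,0,0,0],[0.013,0.079,0,0,0,0]])

```text
clock: 19.3
tool_pos: [0.5268, 0.311, 0.1203]
eef_rot: [0.037, 0.999, -0.001, -0.0]
contact_force: [-0.3, 0.2, -0.7]
opening: 0.179
```

```bash
python3 - <<'E'
from h import *
got(.5295,.3141,.10,np.pi-.073)
s=r.get_state()
p=r.snapshot('scene');u,v=w2pix(p,s['tool_pos']+[0,0,.03]).astype(int);print(u,v)
cv2.imwrite('pics/s14.png',p['img'])
cv2.imwrite('pics/s14c.png',cv2.convertScaleAbs(cv2.resize(p['img'][v-50:v+50,u-60:u+60],None,fx=6,fy=6,interpolation=cv2.INTER_CUBIC),alpha=1.5))
for off in(-.032,.032,.064):
  X=s['tool_pos']+[0,0,.028+.005]+off*np.array([1,-.073,0]);P=(w2pix(p,X)-[u-60,v-50]+.5)*6;print(off,P)
t=r.snapshot('top');u,v=w2pix(t,s['tool_pos']+[0,0,.03]).astype(int)
cv2.imwrite('pics/t14c.png',cv2.convertScaleAbs(cv2.resize(t['img'][v-50:v+50,u-60:u+60],None,fx=6,fy=6,interpolation=cv2.INTER_CUBIC),alpha=1.5))
E
```

```text
t 19.3 pos [0.5268 0.311  0.1203] F [-0.3  0.2 -0.7] open 0.179
x [-0.997  0.075  0.   ] y [ 0.075  0.997 -0.003] z [-0.001 -0.003 -1.   ] q [-0.19  0.9  -0.79  1.67  0.77  0.92  0.21]
row [-0.0025, 0.0035, 0.0483] [-0.16, -0.02, -0.1]
461 288
-0.032 [423.99679889 245.4462065 ]
0.032 [310.14208728 355.91043804]
0.064 [249.20488688 415.03298923]
```

View pics/s14c.png

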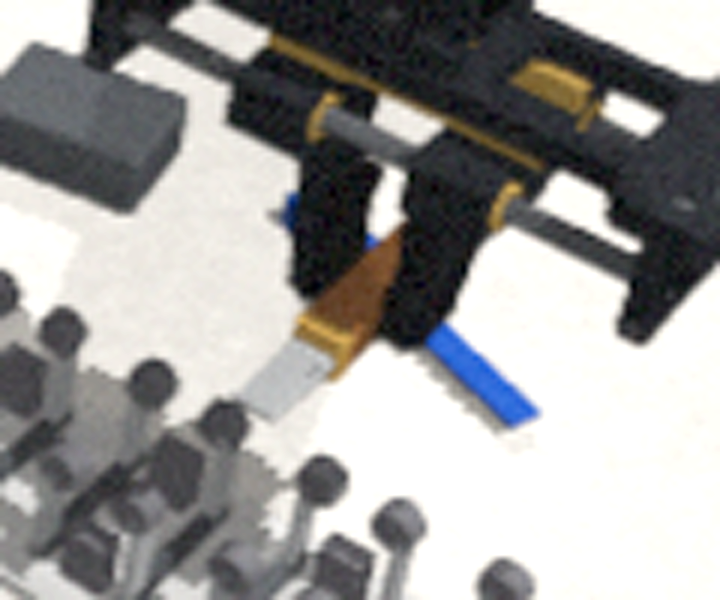

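View pics/t14c.png

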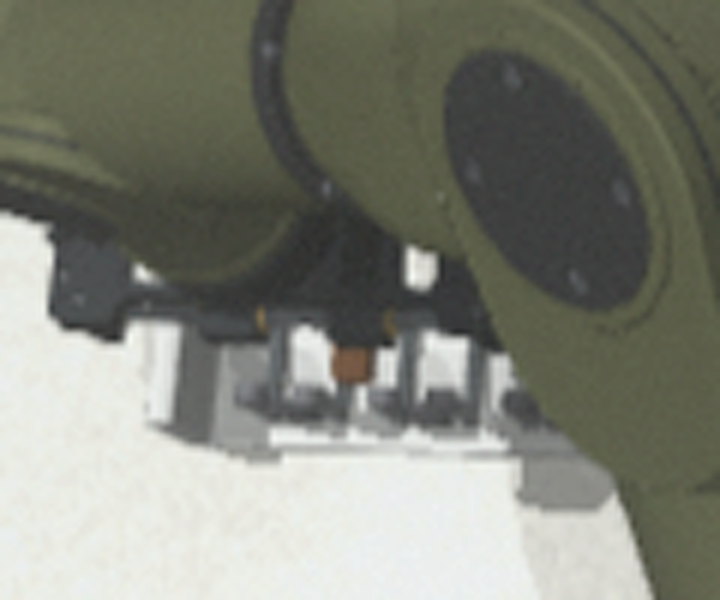

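```bash
python3 - <<'E'
from fit import *
s=r.get_state();t=r.snapshot('top');p=r.snapshot('scene')
pos=s['tool_pos'];print(pos)
zc=pos[2]+.028+.0046
for name,cam in(('top',t),('scene',p)):
    # orange mask near
    u,v=w2pix(cam,[pos[0],pos[1],zc]).astype(int)
    im=cam['img'][v-40:v+40,u-40:u+40];m=mask_orange(im)
    n,l,stt,cen=cv2.connectedComponentsWithStats(m)
    for k in range(1,n):
        if stt[k,4]>8:print(name,'comp',stt[k,:2]+[u-40,v-40],stt[k,2:4],stt[k,4],cen[k]+[u-40,v-40])
    for off in(-.006,-.003,0):
        yaw=-.075
        P=np.array([w2pix(cam,X) for X in box(pos[0]+off,pos[1],yaw,-.032,.032,.008,zc-.008,zc+.008)])
        print(off,'hull bbox',np.round(P.min(0),1),np.round(P.max(0),1))
        f=np.array([w2pix(cam,X) for X in box(pos[0]+off,pos[1],yaw,.032,.032,.008,zc-.008,zc+.008)]);b=np.array([w2pix(cam,X) for X in box(pos[0]+off,pos[1],yaw,-.032,-.032,.008,zc-.008,zc+.008)])
        print('  front',np.round(f.min(0),1),np.round(f.max(0),1),'back',np.round(b.min(0),1),np.round(b.max(0),1))
    print('rail y check clip2 at z .052', np.round(w2pix(cam,[.5295,.3141,.052]),1))
E
```

```text
[0.52680459 0.31170945 0.12083605]
top comp [176 242] [6 7] 33 [178.45454545 245.09090909]
-0.006 hull bbox [175.3 225.3] [185.4 250.2]
  front [177.7 225.3] [185.4 227. ] back [175.3 248.8] [183.2 250.2]
-0.003 hull bbox [175.3 224.2] [185.4 249.1]
  front [177.7 224.2] [185.4 225.9] back [175.3 247.7] [183.2 249.1]
0 hull bbox [175.4 223.1] [185.4 248. ]
  front [177.7 223.1] [185.4 224.8] back [175.4 246.6] [183.2 248. ]
rail y check clip2 at z .052 [190.3 243. ]
scene comp [450 247] [42 19] 74 [470.28378378 255.22972973]
scene comp [487 247] [15 13] 91 [494.42857143 252.18681319]
scene comp [453 253] [5 9] 21 [454.71428571 256.61904762]
scene comp [483 268] [6 8] 24 [485.20833333 271.375     ]
scene comp [451 276] [18 26] 205 [459.97560976 288.56585366]
-0.006 hull bbox [449.4 271.5] [477.9 300.6]
  front [449.4 289.4] [459.1 300.6] back [468.2 271.5] [477.9 282.2]
-0.003 hull bbox [448.6 272.4] [477.2 301.6]
  front [448.6 290.4] [458.3 301.6] back [467.5 272.4] [477.2 283.1]
0 hull bbox [447.8 273.2] [476.5 302.5]
  front [447.8 291.3] [457.5 302.5] back [466.8 273.2] [476.5 284. ]
rail y check clip2 at z .052 [453.6 328.4]
```

carry_out(commands=[[-0.0065,0.0029,0.02,0,0,0],[-0.0065,0.0029,0.05,0,0,0],[-0.0065,0.0029,0.072,0,0,0],[-0.0065,0.0029,0.078,0,0,0],[-0.0065,0.0029,0.078,0,0,0],[-0.0065,0.0029,0.078,0,0,0]], grip_force=55)

```text
clock: 20.1
tool_pos: [0.5334, 0.3168, 0.0443]
eef_rot: [0.036, 0.999, 0.001, 0.001]
contact_force: [0.6, 0.7, -0.5]
opening: 0.175
```

```bash
python3 - <<'E'
from fit import *
got(.5335,.3141,.07,np.pi-.074)
p=r.snapshot('scene');s,m=st();got(.5335,.3141,.07,np.pi-.074)
u,v=w2pix(p,s['tool_pos']+[0,0,.01]).astype(int)
cv2.imwrite('pics/s15c.png',cv2.convertScaleAbs(cv2.resize(p['img'][v-50:v+50,u-60:u+60],None,fx=6,fy=6,interpolation=cv2.INTER_CUBIC),alpha=1.7))
E
```

```text
t 20.1 pos [0.5334 0.3168 0.0443] F [ 0.6  0.7 -0.5] open 0.175
x [-0.997  0.072 -0.001] y [0.072 0.997 0.001] z [ 0.001  0.001 -1.   ] q [-0.23  1.   -0.72  1.68  0.87  0.81  0.14]
row [-0.0003, -0.0027, 0.0023] [0.08, 0.06, 0.09]
t 20.15 pos [0.5336 0.3169 0.0446] F [-0.4 -0.9 -0.2] open 0.172
x [-0.997  0.072 -0.002] y [0.072 0.997 0.002] z [ 0.002  0.002 -1.   ] q [-0.23  1.   -0.72  1.68  0.87  0.81  0.14]
t 20.15 pos [0.5336 0.3169 0.0446] F [-0.4 -0.9 -0.2] open 0.172
x [-0.997  0.072 -0.002] y [0.072 0.997 0.002] z [ 0.002  0.002 -1.   ] q [-0.23  1.   -0.72  1.68  0.87  0.81  0.14]
row [-0.0001, -0.0028, 0.0026] [0.1, 0.09, 0.09]
```

View pics/s15c.png

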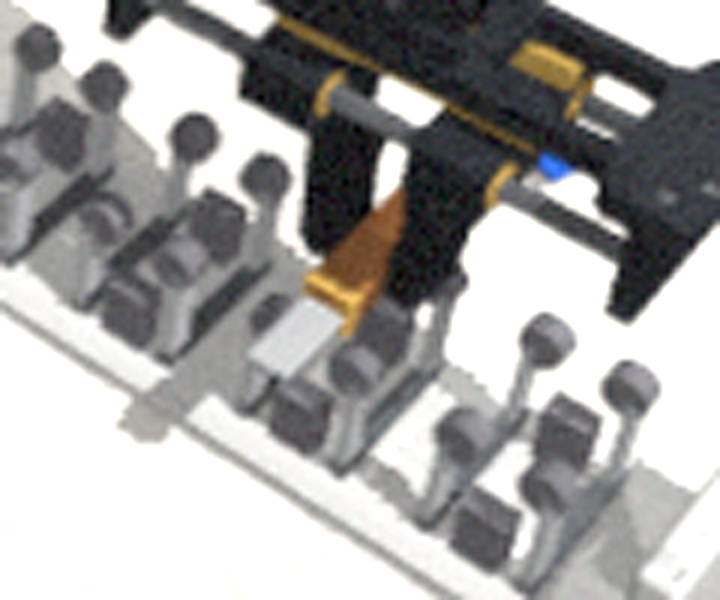

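```bash
python3 - <<'E'
from fit import *
L=[];
for i in range(6):
    p=r.snapshot('scene');L.append(r.get_state()['tool_pos'])
L=np.array(L);print(np.round(L,4));pos=L.mean(0)
zc=pos[2]+.028+.0046
im=p['img'];u,v=w2pix(p,[.5335,.3141,zc]).astype(int);u0,v0=u-25,v-25;k=12
A=cv2.convertScaleAbs(cv2.resize(im[v0:v0+50,u0:u0+50],None,fx=k,fy=k,interpolation=cv2.INTER_CUBIC),alpha=1.7)
for dy,c in((0,(0,255,0)),(.0027,(0,0,255))):
    yaw=-.074
    for e in (.032,.03):
        f=box(.5295-np.sin(yaw)*dy,.3141+dy,yaw,e,e,.008,zc-.008,zc+.008)
        f=[f[0],f[1],f[3],f[2]]
        P=np.array([(w2pix(p,X)-[u0,v0]+.5)*k-.5 for X in f]).astype(np.int32);cv2.polylines(A,[P],True,c,1)
cv2.imwrite('pics/s16.png',A)
E
```

```text
[[0.5336 0.3169 0.0446]
 [0.5335 0.3168 0.0445]
 [0.5335 0.3167 0.0443]
 [0.5334 0.3165 0.0441]
 [0.5333 0.3164 0.0439]
 [0.5332 0.3163 0.0437]]
```

View pics/s16.png

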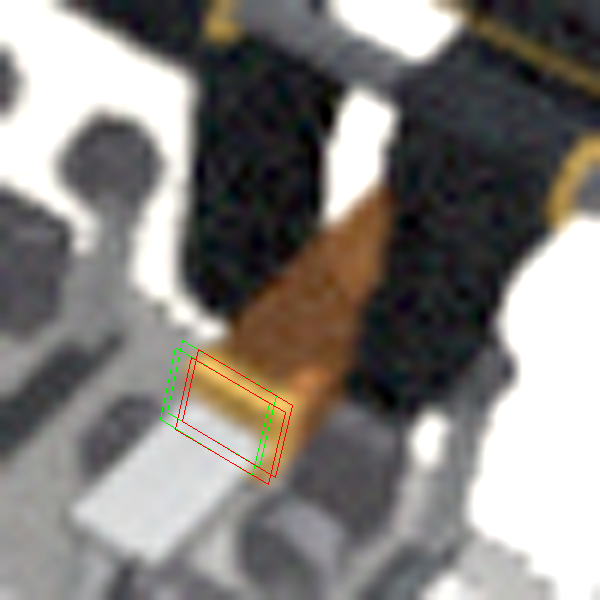

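carry_out(commands=[[-0.001,-0.0025,0,0,0,0],[-0.001,-0.0025,0,0,0,0],[-0.001,-0.0025,0,0,0,0],[-0.001,-0.0025,0,0,0,0],[-0.001,-0.0025,0,0,0,0],[-0.001,-0.0025,0,0,0,0]])

```text
clock: 21.05
tool_pos: [0.5336, 0.3137, 0.0432]
eef_rot: [0.036, 0.999, -0.0, -0.0]
contact_force: [-0.9, -0.4, -1.2]
opening: 0.179
```

```bash
python3 - <<'E'
from fit import *
p=r.snapshot('scene');got(.5340,.3139,.0334,np.pi-.074)
E
```

```text
t 21.1 pos [0.5337 0.3137 0.0432] F [-1.6 -0.6 -0.8] open 0.176
x [-0.997  0.072 -0.   ] y [ 0.072  0.997 -0.   ] z [ 0. -0. -1.] q [-0.22  1.   -0.72  1.68  0.88  0.81  0.14]
row [-0.0003, 0.0002, 0.0378] [-0.0, 0.0, 0.11]
```

Aligned. Pressing down in stages.

carry_out(commands=[[0,0,0.008,0,0,0],[0,0,0.012,0,0,0],[0,0,0.016,0,0,0],[0,0,0.016,0,0,0]])

```text
clock: 21.5
tool_pos: [0.5336, 0.3133, 0.0264]
eef_rot: [0.036, 0.999, -0.0, -0.0]
contact_force: [0.4, 0.6, -2.3]
opening: 0.173
```

carry_out(commands=[[0,0,0.005,0,0,0],[0,0,0.01,0,0,0],[0,0,0.015,0,0,0],[0,0,0.019,0,0,0],[0,0,0.019,0,0,0]])

```text
clock: 22.0
tool_pos: [0.5332, 0.3134, 0.0071]
eef_rot: [0.036, 0.999, -0.0, -0.001]
contact_force: [0.1, 1.1, -4.9]
opening: 0.174
```

```bash
python3 - <<'E'
from fit import *
p=r.snapshot('scene');s,m=st()
u,v=w2pix(p,s['tool_pos']+[0,0,.02]).astype(int)
cv2.imwrite('pics/s17.png',cv2.convertScaleAbs(cv2.resize(p['img'][v-45:v+45,u-50:u+50],None,fx=6,fy=6,interpolation=cv2.INTER_CUBIC),alpha=1.7))
E
```

```text
t 22.05 pos [0.5332 0.3134 0.0072] F [-0.   1.2 -5.3] open 0.172
x [-0.997  0.072  0.001] y [ 0.072  0.997 -0.001] z [-0.001 -0.001 -1.   ] q [-0.24  1.05 -0.69  1.69  0.92  0.76  0.1 ]
```

View pics/s17.png

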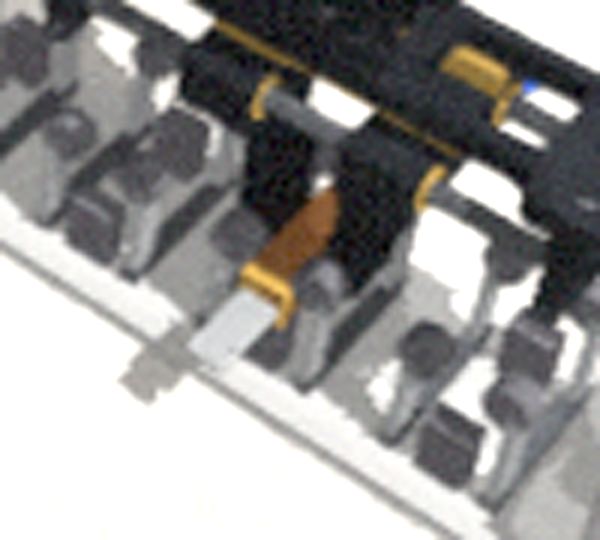

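carry_out(commands=[[0,0,0.002,0,0,0],[0,0,0.003,0,0,0],[0,0,0.003,0,0,0]])

```text
clock: 22.35
tool_pos: [0.5338, 0.3135, 0.0054]
eef_rot: [0.036, 0.999, -0.0, 0.0]
contact_force: [-0.4, 0.8, -0.1]
opening: 0.176
```

carry_out(commands=[[0,0,0.0015,0,0,0],[0,0,0.0015,0,0,0]])

```text
clock: 22.55
tool_pos: [0.5338, 0.3134, 0.0053]
eef_rot: [0.036, 0.999, -0.0, 0.001]
contact_force: [-2.6, -2.2, 9.9]
opening: 0.174
```

Seated firmly: z stopped at 0.0053 with 9.9 N. Releasing.

carry_out(commands=[[0,0,-0.002,0,0,0],[0,0,-0.002,0,0,0],[0,0,-0.002,0,0,0],[0,0,-0.002,0,0,0]], fingers=155)

```text
clock: 22.95
tool_pos: [0.5337, 0.3135, 0.0055]
eef_rot: [0.036, 0.999, -0.0, -0.0]
contact_force: [-0.2, -0.7, -0.1]
opening: 0.392
```

carry_out(commands=[[0,0,-0.02,0,0,0],[0,0,-0.05,0,0,0],[0,0,-0.09,0,0,0],[0,0,-0.13,0,0,0],[0,0,-0.13,0,0,0]])

```text
clock: 23.45
tool_pos: [0.5359, 0.3172, 0.1427]
eef_rot: [0.036, 0.999, 0.004, 0.004]
contact_force: [-0.3, 0.0, 0.0]
opening: 0.393
```

```bash
python3 - <<'E'
from fit import *
p=snap('scene','s18.png');t=snap('top','t18.png')
for n,v in(('S',[p]),('T',[t])):
  for k,g in(('d',[.449,-.0913,.04]),('a',[.432,.009,.15])):print(n,k,[np.round(x,4) for x in handle(v,g)])
  print([(np.round(d['xyz'],3).tolist(),round(d['p'],2)) for d in r.spot_point(v[0],'knife_a')])
got(.432,.0085,.12,np.pi+.145)
cv2.imwrite('pics/s18c.png',cv2.convertScaleAbs(cv2.resize(p['img'][220:400,240:540],None,fx=2.6,fy=2.6,interpolation=cv2.INTER_CUBIC),alpha=1.5))
E
```

```text
S d [array([ 0.4479, -0.092 ,  0.0536]), np.float64(0.1393)]
S a [array([0.4314, 0.008 , 0.1694]), np.float64(0.2634)]
[([0.53, 0.311, 0.032], 0.77), ([0.352, 0.244, 0.012], 0.77), ([0.432, 0.01, 0.013], 0.73), ([0.45, -0.091, 0.02], 0.5), ([0.167, -0.373, 0.009], 0.46)]
T d [array([ 0.4503, -0.091 ,  0.0396]), np.float64(0.1412)]
T a [array([0.4331, 0.009 , 0.1522]), np.float64(0.1622)]
[([0.165, -0.371, 0.007], 0.84), ([0.349, 0.247, 0.004], 0.8), ([0.446, -0.092, 0.012], 0.74), ([0.43, 0.009, 0.013], 0.69), ([0.531, 0.311, 0.036], 0.67)]
t 23.65 pos [0.5333 0.3128 0.1352] F [0.4 0.3 1. ] open 0.393
x [-0.997  0.072  0.001] y [ 0.072  0.997 -0.002] z [-0.001 -0.002 -1.   ] q [-0.18  0.88 -0.81  1.64  0.75  0.96  0.24]
row [0.0791, -0.3107, 0.0437] [-0.09, -0.05, -12.44]
```

View pics/s18c.png

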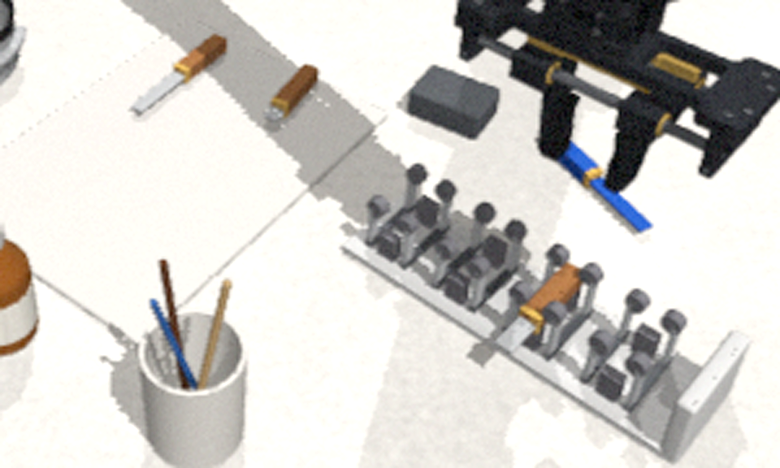

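carry_out(commands=[[0.01,-0.04,0,0,0,-1.5],[0.02,-0.08,0,0,0,-3],[0.031,-0.12,0,0,0,-4.5],[0.041,-0.16,0,0,0,-6],[0.052,-0.2,0,0,0,-7.5],[0.062,-0.24,0,0,0,-9],[0.072,-0.28,0.01,0,0,-10.5],[0.08,-0.311,0.03,0,0,-12.5],[0.08,-0.311,0.043,0,0,-12.5],[0.08,-0.311,0.043,0,0,-12.5],[0.08,-0.311,0.043,0,0,-12.5],[0.08,-0.311,0.043,0,0,-12.5]], fingers=110)

```text
clock: 24.85
tool_pos: [0.432, 0.0104, 0.093]
eef_rot: [-0.074, 0.997, 0.0, 0.0]
contact_force: [0.3, 0.3, 0.2]
opening: 0.568
```

```bash
python3 - <<'E'
from fit import *
p=snap('scene','s19.png')
print([np.round(x,4) for x in handle([p],[.431,.008,.15])])
got(.431,.0082,.0105,np.pi+.15)
cv2.imwrite('pics/s19c.png',cv2.convertScaleAbs(cv2.resize(p['img'][150:300,270:440],None,fx=4,fy=4,interpolation=cv2.INTER_CUBIC),alpha=1.5))
E
```

```text
[array([0.4312, 0.0078, 0.1526]), np.float64(0.2693)]
t 24.9 pos [0.4321 0.0103 0.0932] F [-0.  -0.4  0.6] open 0.568
x [-0.989 -0.147 -0.001] y [-0.147  0.989  0.001] z [ 0.001  0.001 -1.   ] q [ 0.34  0.78 -0.78  2.22  1.08  0.59  0.46]
row [0.0015, -0.002, 0.1107] [0.04, 0.07, -0.16]
```

View pics/s19c.png

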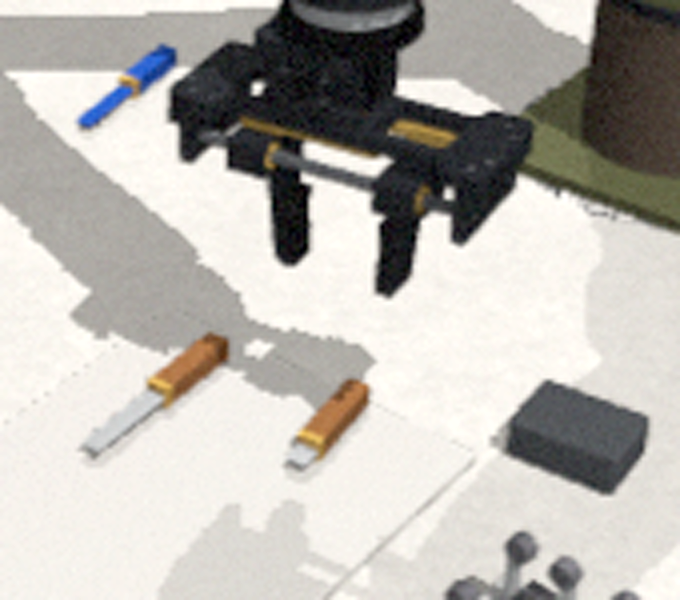

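carry_out(commands=[[0.001,-0.0018,0.04,0,0,0],[0.001,-0.0018,0.08,0,0,0],[0.001,-0.0018,0.1,0,0,0],[0.001,-0.0018,0.109,0,0,0],[0.001,-0.0018,0.109,0,0,0],[0.001,-0.0018,0.109,0,0,0]])

```text
clock: 25.5
tool_pos: [0.4312, 0.0079, -0.0159]
eef_rot: [-0.073, 0.997, 0.0, 0.0]
contact_force: [0.1, -0.4, -0.4]
opening: 0.57
```

carry_out(commands=[[0,0,0.001,0,0,0],[0,0,0.001,0,0,0],[0,0,0.001,0,0,0],[0,0,0.001,0,0,0],[0,0,0.001,0,0,0],[0,0,0.001,0,0,0],[0,0,0.001,0,0,0],[0,0,0.001,0,0,0]], fingers=255)

```text
clock: 26.3
tool_pos: [0.4309, 0.0073, -0.017]
eef_rot: [-0.073, 0.997, -0.0, 0.0]
contact_force: [0.5, -0.9, 5.5]
opening: 0.176
```

carry_out(commands=[[0,0,-0.03,0,0,0],[0,0,-0.07,0,0,0],[0,0,-0.11,0,0,0],[0,0,-0.14,0,0,0],[0,0,-0.14,0,0,0]])

```text
clock: 26.8
tool_pos: [0.4326, 0.0078, 0.1255]
eef_rot: [-0.073, 0.997, 0.0, 0.003]
contact_force: [0.7, -0.3, -1.4]
opening: 0.173
```

```bash
python3 - <<'E'
from fit import *
p=snap('scene','s20.png')
got(.5342,.3779,.15,np.pi-.074)
cv2.imwrite('pics/s20c.png',cv2.convertScaleAbs(cv2.resize(p['img'][120:290,260:440],None,fx=4,fy=4,interpolation=cv2.INTER_CUBIC),alpha=1.5))
E
```

```text
t 26.85 pos [0.4317 0.0072 0.1238] F [-0.8 -0.   0.3] open 0.173
x [-0.989 -0.145 -0.003] y [-0.145  0.99  -0.   ] z [ 0.003  0.    -1.   ] q [ 0.34  0.7  -0.75  2.2   0.92  0.59  0.62]
row [-0.155, 0.352, 0.0022] [-0.0, 0.19, 12.55]
```

View pics/s20c.png

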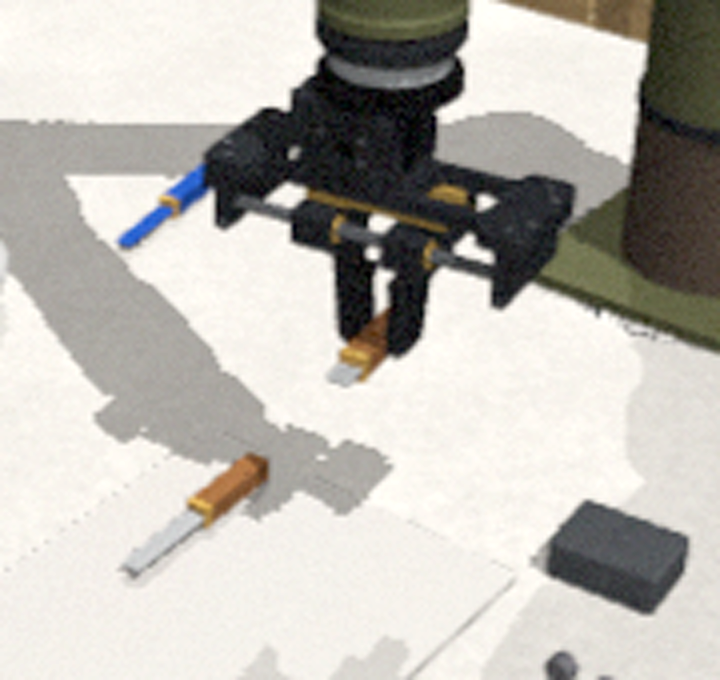

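carry_out(commands=[[-0.016,0.036,0,0,0,1.3],[-0.032,0.072,0,0,0,2.6],[-0.048,0.108,0,0,0,4],[-0.064,0.144,0,0,0,5.3],[-0.08,0.18,0,0,0,6.6],[-0.096,0.216,0,0,0,8],[-0.112,0.252,0,0,0,9.3],[-0.127,0.288,0,0,0,10.6],[-0.143,0.324,0,0,0,12],[-0.155,0.352,0,0,0,12.6],[-0.155,0.352,0,0,0,12.6],[-0.155,0.352,0,0,0,12.6]])

```text
clock: 28.05
tool_pos: [0.5319, 0.3774, 0.1201]
eef_rot: [0.036, 0.999, -0.002, -0.001]
contact_force: [-0.4, -0.3, -0.7]
opening: 0.177
```

carry_out(commands=[[0,0,0.03,0,0,0],[0,0,0.06,0,0,0],[0,0,0.075,0,0,0],[0,0,0.078,0,0,0],[0,0,0.078,0,0,0],[0,0,0.078,0,0,0],[0,0,0.078,0,0,0]])

```text
clock: 28.75
tool_pos: [0.5336, 0.3787, 0.0461]
eef_rot: [0.037, 0.999, 0.001, 0.001]
contact_force: [0.0, 0.7, -0.5]
opening: 0.174
```

```bash
cat > chk.py <<'E'
from fit import *
def chk(k,tx,ty,dz,f):
    p=r.snapshot('scene');s=r.get_state();pos=s['tool_pos'];got(tx,ty,.07,np.pi-.074)
    zc=pos[2]+.028+dz;yaw=-.074
    K=12;u,v=w2pix(p,[pos[0]+.01,pos[1],zc]).astype(int);u0,v0=u-25,v-25
    A=cv2.convertScaleAbs(cv2.resize(p['img'][v0:v0+50,u0:u0+50],None,fx=K,fy=K,interpolation=cv2.INTER_CUBIC),alpha=1.7)
    for off,c in((0,(0,255,0)),(-.004,(0,0,255))):
        q=box(pos[0]+off*np.cos(yaw),pos[1]+off*np.sin(yaw),yaw,.032,.032,.008,zc-.008,zc+.008);q=[q[0],q[1],q[3],q[2]]
        P=np.array([(w2pix(p,X)-[u0,v0]+.5)*K-.5 for X in q]).astype(np.int32);cv2.polylines(A,[P],True,c,1)
    cv2.imwrite(f,A)
E
python3 -c "
from chk import *
chk(1,.5342,.3779,.003,'pics/s21.png')"
```

```text
t 28.8 pos [0.5335 0.3786 0.046 ] F [-0.2  0.2 -0.7] open 0.17
x [-0.997  0.074 -0.002] y [0.074 0.997 0.001] z [ 0.002  0.001 -1.   ] q [-0.36  1.01 -0.65  1.57  0.77  0.83  0.18]
row [-0.0007, -0.0007, 0.004] [0.08, 0.09, -0.01]
```

View pics/s21.png

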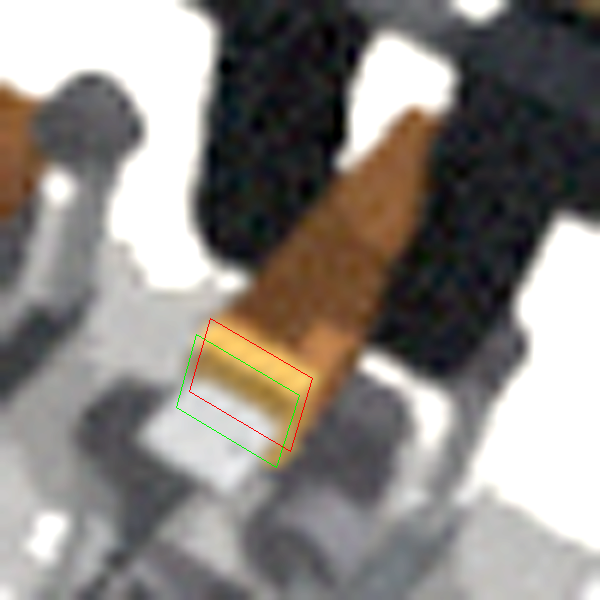

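carry_out(commands=[[-0.001,-0.0007,0,0,0,0],[-0.001,-0.0007,0,0,0,0],[-0.001,-0.0007,0.005,0,0,0],[-0.001,-0.0007,0.01,0,0,0],[-0.001,-0.0007,0.015,0,0,0],[-0.001,-0.0007,0.015,0,0,0]])

```text
clock: 29.4
tool_pos: [0.5337, 0.3771, 0.0288]
eef_rot: [0.037, 0.999, -0.0, -0.0]
contact_force: [0.1, 1.2, -2.0]
opening: 0.172
```

carry_out(commands=[[0,0,0.005,0,0,0],[0,0,0.01,0,0,0],[0,0,0.015,0,0,0],[0,0,0.019,0,0,0],[0,0,0.022,0,0,0],[0,0,0.022,0,0,0]])

```text
clock: 30.0
tool_pos: [0.5335, 0.3773, 0.0072]
eef_rot: [0.037, 0.999, -0.0, -0.0]
contact_force: [-0.0, 1.3, -2.2]
opening: 0.175
```

carry_out(commands=[[0,0,0.001,0,0,0],[0,0,0.002,0,0,0],[0,0,0.002,0,0,0]])

```text
clock: 30.3
tool_pos: [0.5336, 0.3774, 0.007]
eef_rot: [0.037, 0.999, -0.0, 0.0]
contact_force: [-2.4, -1.5, 8.3]
opening: 0.169
```

Seated at the expected 0.007 with 8.3 N. Releasing (kept narrow because of the end block), then to knife_d.

carry_out(commands=[[0,0,-0.0015,0,0,0],[0,0,-0.0015,0,0,0],[0,0,-0.0015,0,0,0],[0,0,-0.0015,0,0,0]], fingers=155)

```text
clock: 30.7
tool_pos: [0.5338, 0.377, 0.0069]
eef_rot: [0.037, 0.999, -0.0, -0.0]
contact_force: [0.0, 0.2, 0.8]
opening: 0.39
```

carry_out(commands=[[0,0,-0.02,0,0,0],[0,0,-0.05,0,0,0],[0,0,-0.09,0,0,0],[0,0,-0.13,0,0,0],[0,0,-0.13,0,0,0]])

```text
clock: 31.2
tool_pos: [0.5362, 0.3811, 0.1447]
eef_rot: [0.037, 0.999, 0.005, 0.004]
contact_force: [0.9, 0.2, 0.8]
opening: 0.392
```

```bash
python3 - <<'E'
from fit import *
p=snap('scene','s22.png');t=snap('top','t22.png')
for n,v in(('S',[p]),('T',[t])):
  print(n,[np.round(x,4) for x in handle(v,[.449,-.0913,.04])])
got(.448,-.092,.12,np.pi+.045)
cv2.imwrite('pics/s22c.png',cv2.convertScaleAbs(cv2.resize(p['img'][220:400,270:540],None,fx=2.8,fy=2.8,interpolation=cv2.INTER_CUBIC),alpha=1.5))
E
```

```text
S [array([ 0.448 , -0.092 ,  0.0532]), np.float64(0.1056)]
T [array([ 0.4501, -0.091 ,  0.0406]), np.float64(0.094)]
t 31.3 pos [0.5344 0.3778 0.1392] F [ 0.5 -0.1  0.1] open 0.391
x [-0.997  0.074 -0.002] y [0.074 0.997 0.002] z [ 0.002  0.002 -1.   ] q [-0.32  0.9  -0.72  1.52  0.67  0.98  0.26]
row [0.0515, -0.475, 0.0463] [0.09, 0.13, -6.82]
```

View pics/s22c.png

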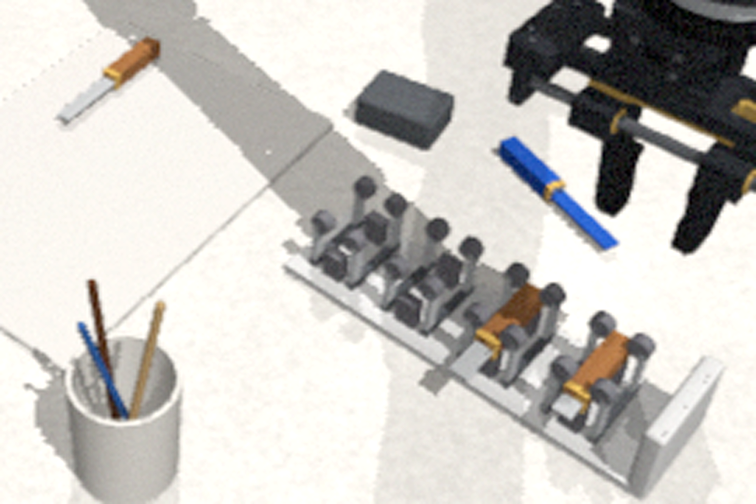

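Both are home in stations 1 and 2. Next, knife_d, still at (0.448, -0.092).

carry_out(commands=[[0.004,-0.042,0,0,0,-0.6],[0.009,-0.085,0,0,0,-1.2],[0.014,-0.128,0,0,0,-1.8],[0.019,-0.17,0,0,0,-2.4],[0.023,-0.213,0,0,0,-3],[0.028,-0.256,0,0,0,-3.6],[0.032,-0.3,0,0,0,-4.2],[0.037,-0.342,0,0,0,-4.8],[0.042,-0.385,0,0,0,-5.5],[0.046,-0.428,0.01,0,0,-6.2],[0.0515,-0.475,0.03,0,0,-6.9],[0.0515,-0.475,0.044,0,0,-6.9]], fingers=110)

```text
clock: 32.5
tool_pos: [0.443, -0.1008, 0.0909]
eef_rot: [-0.018, 1.0, -0.003, -0.004]
contact_force: [0.2, 0.4, 0.7]
opening: 0.57
```

carry_out(commands=[[0,0,0,0,0,0],[0,0,0,0,0,0],[0,0,0,0,0,0]])

```text
clock: 32.8
tool_pos: [0.448, -0.091, 0.0937]
eef_rot: [-0.024, 1.0, 0.0, 0.001]
contact_force: [0.3, -0.9, 0.5]
opening: 0.566
```

```bash
python3 - <<'E'
from fit import *
p=snap('scene','s23.png')
print([np.round(x,4) for x in handle([p],[.448,-.092,.05])])
got(.4482,-.0918,.0105,np.pi+.048)
E
```

```text
[array([ 0.4479, -0.092 ,  0.0527]), np.float64(0.1004)]
t 32.85 pos [ 0.4481 -0.0911  0.0938] F [0.  0.2 0.2] open 0.569
x [-0.999 -0.049 -0.001] y [-0.049  0.999  0.001] z [ 0.001  0.001 -1.   ] q [ 0.52  0.77 -0.69  2.15  0.97  0.57  0.72]
row [0.0001, -0.0008, 0.1113] [0.03, 0.08, 0.05]
```

carry_out(commands=[[0,-0.0008,0.04,0,0,0],[0,-0.0008,0.08,0,0,0],[0,-0.0008,0.1,0,0,0],[0,-0.0008,0.11,0,0,0],[0,-0.0008,0.111,0,0,0],[0,-0.0008,0.111,0,0,0]])

```text
clock: 33.45
tool_pos: [0.4481, -0.0926, -0.0173]
eef_rot: [-0.024, 1.0, 0.0, 0.0]
contact_force: [0.1, 0.2, 0.2]
opening: 0.57
```

carry_out(commands=[[0,0,0,0,0,0],[0,0,0,0,0,0],[0,0,0,0,0,0],[0,0,0,0,0,0],[0,0,0,0,0,0],[0,0,0,0,0,0],[0,0,0,0,0,0],[0,0,0,0,0,0]], fingers=255)

```text
clock: 34.25
tool_pos: [0.4476, -0.0934, -0.0175]
eef_rot: [-0.023, 1.0, -0.0, 0.0]
contact_force: [-0.4, 0.3, 5.6]
opening: 0.174
```

carry_out(commands=[[0,0,-0.03,0,0,0],[0,0,-0.07,0,0,0],[0,0,-0.11,0,0,0],[0,0,-0.14,0,0,0],[0,0,-0.14,0,0,0]])

```text
clock: 34.75
tool_pos: [0.4494, -0.0935, 0.125]
eef_rot: [-0.023, 1.0, -0.0, 0.003]
contact_force: [0.3, 0.1, -0.9]
opening: 0.172
```

```bash
python3 - <<'E'
from fit import *
p=snap('scene','s24.png')
got(.5249,.2503,.15,np.pi-.074)
cv2.imwrite('pics/s24c.png',cv2.convertScaleAbs(cv2.resize(p['img'][120:290,220:400],None,fx=4,fy=4,interpolation=cv2.INTER_CUBIC),alpha=1.5))
E
```

```text
t 34.8 pos [ 0.4483 -0.0938  0.1233] F [ 0.2 -0.9  0.1] open 0.175
x [-0.999 -0.045 -0.003] y [-0.045  0.999 -0.001] z [ 0.003 -0.001 -1.   ] q [ 0.54  0.71 -0.7   2.13  0.84  0.6   0.85]
row [-0.0921, 0.3402, 0.0014] [-0.03, 0.18, 6.84]
```

View pics/s24c.png

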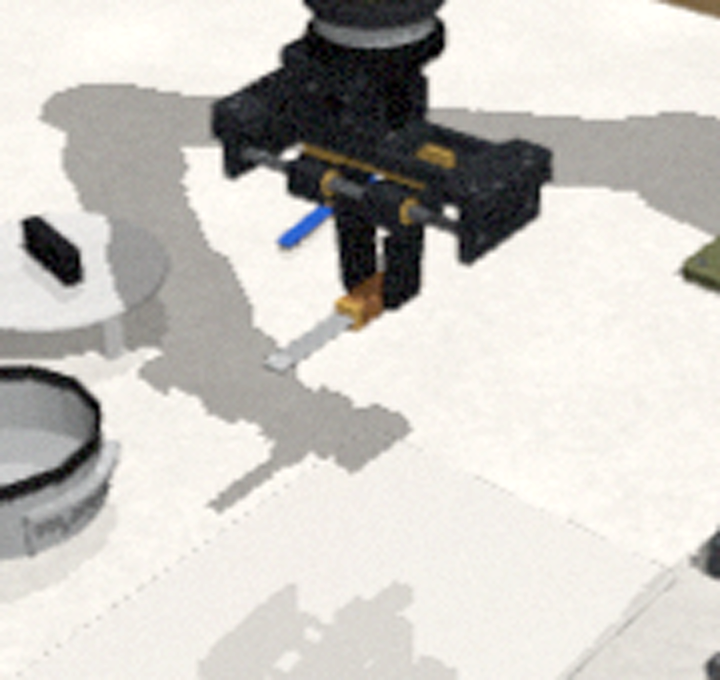

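carry_out(commands=[[-0.01,0.036,0,0,0,0.7],[-0.02,0.072,0,0,0,1.4],[-0.029,0.108,0,0,0,2.1],[-0.039,0.144,0,0,0,2.8],[-0.049,0.18,0,0,0,3.5],[-0.059,0.216,0,0,0,4.2],[-0.068,0.252,0,0,0,5],[-0.078,0.288,0,0,0,5.8],[-0.088,0.324,0,0,0,6.5],[-0.092,0.34,0,0,0,6.8],[-0.092,0.34,0,0,0,6.8],[-0.092,0.34,0,0,0,6.8]])

```text
clock: 36.0
tool_pos: [0.5229, 0.248, 0.1209]
eef_rot: [0.036, 0.999, -0.002, -0.001]
contact_force: [-0.3, -0.4, -0.7]
opening: 0.171
```

carry_out(commands=[[0,0,0.03,0,0,0],[0,0,0.06,0,0,0],[0,0,0.075,0,0,0],[0,0,0.078,0,0,0],[0,0,0.078,0,0,0],[0,0,0.078,0,0,0],[0,0,0.078,0,0,0]])

```text
clock: 36.7
tool_pos: [0.5243, 0.2509, 0.0454]
eef_rot: [0.036, 0.999, 0.001, 0.001]
contact_force: [-0.1, -0.2, -0.1]
opening: 0.173
```

```bash
python3 -c "
from chk import *
chk(3,.5249,.2503,.0035,'pics/s25.png')"
```

```text
t 36.75 pos [0.5242 0.2509 0.0453] F [-0.4 -1.1 -1. ] open 0.175
x [-0.997  0.072 -0.002] y [0.072 0.997 0.001] z [ 0.002  0.001 -1.   ] q [-0.2   0.92 -0.57  1.81  0.79  0.65  0.25]
row [-0.0008, -0.0005, 0.0033] [0.06, 0.09, 0.09]
```

View pics/s25.png

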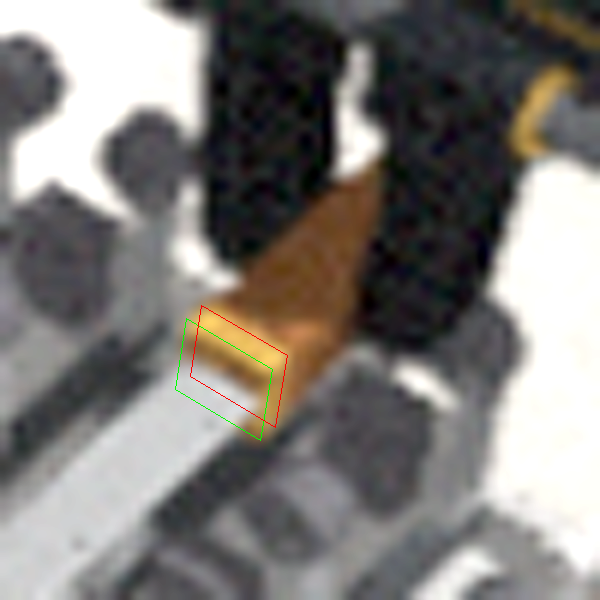

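carry_out(commands=[[-0.0025,-0.0007,0,0,0,0],[-0.0025,-0.0007,0,0,0,0],[-0.0025,-0.0007,0.005,0,0,0],[-0.0025,-0.0007,0.01,0,0,0],[-0.0025,-0.0007,0.015,0,0,0],[-0.0025,-0.0007,0.015,0,0,0]])

```text
clock: 37.35
tool_pos: [0.5258, 0.2495, 0.0283]
eef_rot: [0.036, 0.999, -0.0, -0.0]
contact_force: [0.3, 0.6, -2.4]
opening: 0.173
```

carry_out(commands=[[0,0,0.005,0,0,0],[0,0,0.01,0,0,0],[0,0,0.015,0,0,0],[0,0,0.019,0,0,0],[0,0,0.022,0,0,0],[0,0,0.022,0,0,0]])

```text
clock: 37.95
tool_pos: [0.5256, 0.2497, 0.0067]
eef_rot: [0.036, 0.999, -0.0, -0.0]
contact_force: [0.2, 1.6, -3.1]
opening: 0.171
```

carry_out(commands=[[0,0,0.001,0,0,0],[0,0,0.0015,0,0,0],[0,0,0.0015,0,0,0]])

```text
clock: 38.25
tool_pos: [0.5258, 0.2497, 0.0065]
eef_rot: [0.036, 0.999, -0.0, 0.0]
contact_force: [-2.5, -1.5, 6.8]
opening: 0.173
```

carry_out(commands=[[0,0,-0.0015,0,0,0],[0,0,-0.0015,0,0,0],[0,0,-0.0015,0,0,0],[0,0,-0.0015,0,0,0]], fingers=155)

```text
clock: 38.65
tool_pos: [0.526, 0.2494, 0.007]
eef_rot: [0.036, 0.999, -0.0, -0.0]
contact_force: [-0.2, 0.5, 0.3]
opening: 0.389
```

carry_out(commands=[[0,0,-0.02,0,0,0],[0,0,-0.05,0,0,0],[0,0,-0.09,0,0,0],[0,0,-0.13,0,0,0],[0,0,-0.15,0,0,0],[0.05,-0.03,-0.15,0,0,0],[0.1,-0.06,-0.15,0,0,0],[0.12,-0.1,-0.15,0,0,0],[0.12,-0.14,-0.15,0,0,0],[0.12,-0.18,-0.15,0,0,0],[0.12,-0.2,-0.15,0,0,0],[0.12,-0.2,-0.15,0,0,0]])

```text
clock: 39.85
tool_pos: [0.3909, 0.0552, 0.157]
eef_rot: [0.039, 0.999, -0.002, -0.001]
contact_force: [-0.1, 1.1, -1.0]
opening: 0.392
```

```bash
python3 - <<'E'
from fit import *
p=snap('scene','s26.png');t=snap('top','t26.png');st()
for k,(x,y) in enumerate(((.5342,.3779),(.5295,.3141),(.5249,.2503))):
    for n,v in(('S',[p]),('T',[t])):
        for zc in(.038,.046): print(k+1,n,zc,[np.round(a,4) for a in fitbox(v,[x,y,-.074],(-.032,.032,.008,zc-.008,zc+.008),mask_orange,W=18)])
cv2.imwrite('pics/s26c.png',cv2.convertScaleAbs(cv2.resize(p['img'][260:400,350:540],None,fx=4,fy=4,interpolation=cv2.INTER_CUBIC),alpha=1.5))
E
```

```text
t 39.95 pos [0.3923 0.0594 0.1574] F [-0.1  0.2 -0.3] open 0.391
x [-0.997  0.073 -0.001] y [0.073 0.997 0.001] z [ 0.001  0.001 -1.   ] q [ 0.18  0.58 -0.69  2.26  0.75  0.53  0.41]
1 S 0.038 [array([ 0.5344,  0.3772, -0.0645]), np.float64(0.224)]
1 S 0.046 [array([ 0.5423,  0.3789, -0.0455]), np.float64(0.2322)]
1 T 0.038 [array([0.5354, 0.3791, 0.0265]), np.float64(0.3584)]
1 T 0.046 [array([0.5333, 0.3771, 0.0571]), np.float64(0.3707)]
2 S 0.038 [array([ 0.5312,  0.3137, -0.0676]), np.float64(0.2462)]
2 S 0.046 [array([ 0.5395,  0.3159, -0.0604]), np.float64(0.2576)]
2 T 0.038 [array([0.5332, 0.3157, 0.0178]), np.float64(0.3411)]
2 T 0.046 [array([0.5304, 0.3135, 0.0186]), np.float64(0.3634)]
3 S 0.038 [array([ 0.5265,  0.2494, -0.0533]), np.float64(0.2618)]
3 S 0.046 [array([ 0.5337,  0.2524, -0.0547]), np.float64(0.2759)]
3 T 0.038 [array([0.5287, 0.2517, 0.0073]), np.float64(0.3361)]
3 T 0.046 [array([0.5265, 0.2498, 0.0489]), np.float64(0.3642)]
```

View pics/s26c.png

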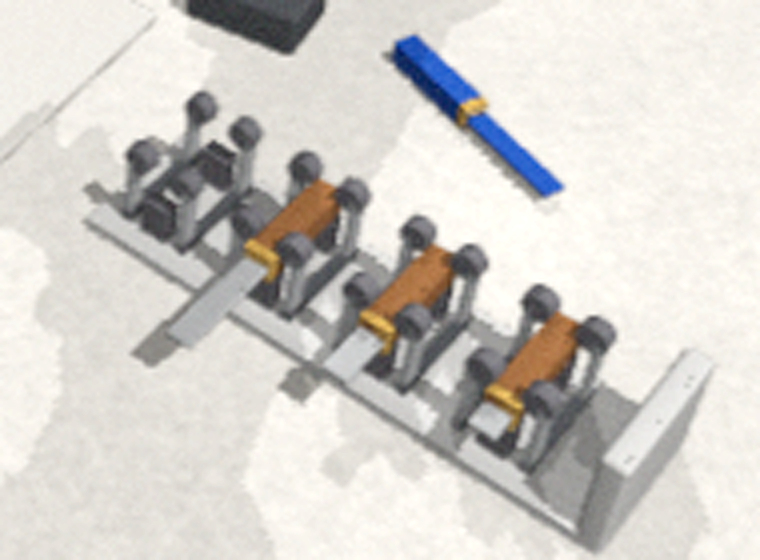

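View pics/s26.png

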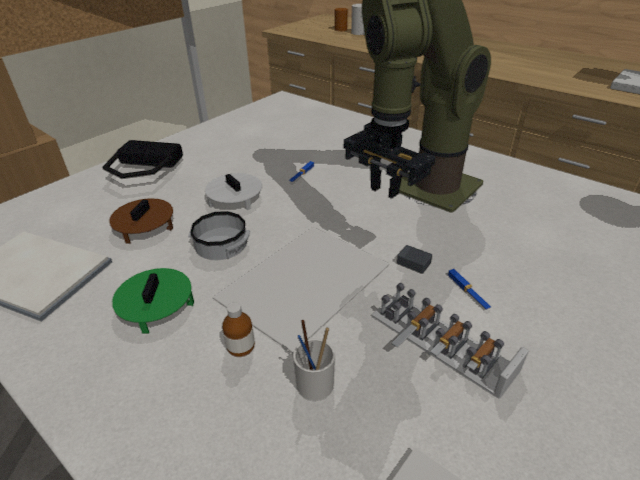

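View pics/t26.png

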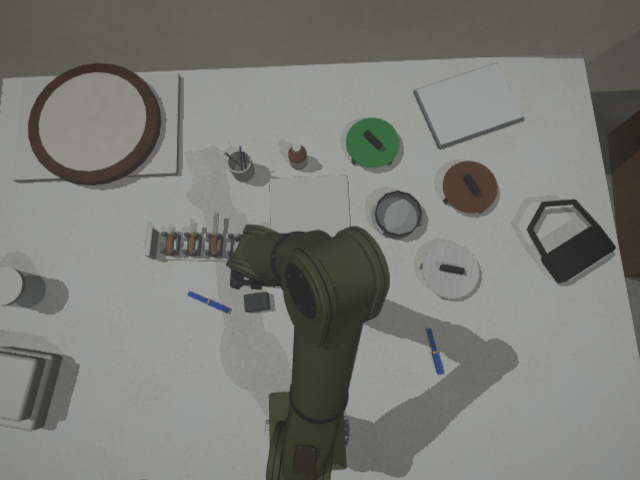

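The scene view shows three knives home in stations 1 to 3 (scene crop handles at (540,360), (415,300) and (300,230)). The foam and tin are empty, and the cover stands at scene (234,192). The bystanders haven't moved. Handing in.

```bash
python3 -c "
from h import *
print(r.finish_job());st()"
```

```text
the job is handed in; nothing more can be done
None
the job is handed in; nothing more can be done
```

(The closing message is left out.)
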